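# Lever up a push rivet's pin and take the rivet out of an air-filter box lid

## Robot

A 6-joint arm with a two-finger parallel gripper is mounted at the origin on a cart in front of the work surface, level with it; the furniture and walls round the work are solid. World frame = base frame: x ahead of the robot, y to its left, z up, the work surface at z = 0. Lengths are in m, angles in rad, forces in N, time in s.
With the tool pointing down it reaches from about 0.375 to 0.975 m from the base axis. Payload 3.8 kg.
Tool frame: the origin (TCP) lies on the centre line of the jaws, within the pads' length; the fingertips stand 25 mm ahead of it and the grasp point (between the pads) lies 6 mm ahead of it; y points along the fingers, z is the direction in which the jaws open and shut, and the axes are right-handed (so a half turn about y gives the same grasp; the last joint's range is limited). The gripper opens to 85 mm and grips with 20 to 120 N. Pads are 22 mm wide; open, the fingers measure 114 mm over their backs; the gripper's body (76 mm by 85 mm) begins 54 mm behind the grasp point. The pads swing forward as they close: fully open they stand 13 mm farther back than shut.
Start: joints at [-1.244, 0.264, 1.604, -0, 1.274, -0.037], TCP at [0.24, -0.631, 0.256] pointing down, gripper open.
Joint ranges: [-2.63, 2.63], [-0.94, 2.18], [0.31, 2.57], [-1.31, 4.45], [0, 2.66], [-2.55, 2.55]. Speed limits (rad/s): [2.57, 2.57, 3.14, 3.14, 3.14, 3.14].

## Interface

Orientations are given as a rotation vector (axis times angle).
In Python, from workcell import bot gives the robot as it stands.
- The arm moves only by the shell command python3 -m jog 'ROWS' [FORCE]. ROWS is JSON, a list of rows, each a list of 5 numbers: the shift along the world's x, y, z in mm, then the turn about the world's z in degrees, then the finger opening in mm, from 0 to 85.4. A call has exactly 10 rows; each row is the pose to reach, as a shift and turn from the pose commanded when the call began; what a row does not reach only later rows make up. A row lasts 1/8 s, in which the tool goes at most 62.5 mm and 10.7 degrees, less where a joint would pass 70% of its speed; a pose out of reach is approached as far as the arm can. A call with a gripper value outside its range is refused whole. The fingers move at their own pace and stop on an object; FORCE is the grip in N (left out, the last holds). Time passes only in rows, so rows that repeat a pose let the fingers close, or fill a call up. It gives the time, the measured TCP pose, the force and the opening at its end, in the units of the state.
- bot.read_state(): the state, without advancing time (a new reading comes with each control period).
- bot.read_camera(name): name is "scene" or "side" or "wrist"; returns a dict with "pixels" (384x512x3 uint8, red, green, blue), "fx", "fy", "cx", "cy" (pixels), "dist" ([k1, k2, p1, p2, k3] as OpenCV has them; the pictures are not rectified), "R" (3x3) and "t" (3): a world point X has camera coordinates R X + t. Camera axes: x right, y down, z forward; pixel columns grow to the right and rows downward; lengths in m; the calibration is good to about 2 mm. A picture is of the moment at which its call begins. There is no depth.
- bot.finish_job(): hands the job in, once; it reports no verdict.
The state is a dict: "time": time; "q": joint angles; "joint_vel": joint speeds; "joint_torque": joint torques, N m; "tool_pos": TCP position; "tcp_rot": TCP orientation; "wrist_force": force on the tool from outside, world axes, zero at the start; "torque": the same for the moment, N m; "width": opening from 0.0 (shut) to 1.0 (fully open).
Only numpy, scipy, OpenCV 4.12 (cv2) and the standard library are available. Lean on these libraries where they do the work, as an engineer would, in place of code of your own. Each camera call takes 0.05 s, during which the arm holds its last target.

## Task

The lid of the black air-filter box is held by a push rivet whose red centre pin is home. With the orange pry tool, its blade in one of the rivet's notches and under the pin's head, gently lever the pin up while the rivet stays in the lid; then lay the tool back on the bench, pull the released rivet out with the fingers and put it in the steel dish. Leave the two air grinders where they lie.

Things in the scene. Friction and masses are not known exactly. Their poses are not given: they have to be found in the camera images.
- rivet_hole (a point): Centre of the 12 mm hole in the air-filter box's lid, on the lid's top face, 60 mm above the bench; axes of the box (x away from the robot, z up). The fixed black box is 170 x 136 mm; its flat grey lid lies inside a rim 7 mm higher. The hole is 73 mm from the near rim, 68 mm from the side rims; beads and tongues up to 10 mm stand on the far half only.
- rivet_mid (a point): White nylon push rivet, loose, 58 g: point on its axis, 5 mm above the lid while seated; z up the axis. On the lid lies its flange, 30 mm across, 2 mm thick; on that a collar (30 mm outside, 22 mm inside) rises to 10.5 mm above the lid round the pin's head, so fingers cannot get at the head while the pin is home. The rivet reaches 16 mm below the lid.
- rivet_notch (a point): Middle of one pry notch, on the flange's top (2 mm above the lid), 13 mm from the rivet's axis; x points outwards from the axis. The notch is a gap in the collar 15 mm wide, open down to the flange; its twin lies opposite, 13 mm on the other side of the axis. This one is on the side nearer the robot.
- rivet_legs (a point): On the rivet's axis 10 mm below the lid, hidden: four legs that stay spread and lock the rivet in the hole until the pin is raised about 7.5 mm. Then the rivet lifts out freely, by the raised pin head or by the collar.
- pin_top (a point): Centre of the top of the red pin's head: 20 mm across, 3 mm thick, on a 6.4 mm neck. Home, the top is flush with the collar, 10.5 mm above the lid, and 5.5 mm are clear between head and flange. Fully raised it stands 11 mm higher and its whole rim is free for fingers to grasp.
- rivet_pin (a joint): How far the red pin is raised, m: 0 home (flush), 0.011 fully up, where it stops against the rivet. Stiff: 5 to 8 N moves it either way, and it stays where it is left.
- pry_grip (a point): Grip point of the orange pry tool (loose, 0.12 kg, balanced near here), mid-thickness, 8 mm above the bench as it lies; x along the handle to the blade, y across, z up. Handle 20 mm wide (y), 16 mm thick, from 87 mm behind this point to 22 mm in front; a 9 mm wide steel shank goes on to 51 mm in front.
- pry_tip (a point): Lower edge of the blade's end: 69.7 mm in front of the grip point (tool x), 5.8 mm above it (tool z). The blade (last 20 mm, 9 mm wide, 2.5 mm thick) is cranked up 25 degrees towards tool z: with the handle sloping down to the blade at 35 degrees, the blade slopes at 10 degrees and fits under the pin's head, the hand clear of the box.
- dish_in (a point): Centre of the inner floor of the round stainless steel parts dish, 4 mm above the bench; the dish is 108 mm across at its rim, 80 mm at its floor, 22 mm high, loose, 0.45 kg.
- pencil_grinder: Slim grey air grinder with a blue band, 161 x 30 mm, lying near the front edge of the bench; its origin is the middle of its underside. Bystander, left of the big fixed bench vice, which stands right of the box and rises 0.24 m above the bench: pass over it.
- die_grinder: Grey air grinder with a blue band, 203 x 73 x 62 mm, lying at the left; origin in the middle of the underside. Bystander.

How it is judged:
On the way, in this order (a step that is already met when the one before it is completed fails the run):
1. the blade of the pry tool is lifting the pin: it is raised more than 2 mm with the tool bearing on the rivet, which stays seated in the lid (value of joint rivet_pin above 0.002 m and contact force between pry_tool and rivet above 0.5 N and distance between rivet_mid and rivet_hole below 0.009 m), for 0.02 s.
2. the pin is raised more than 6.5 mm while the rivet still sits in the lid (less than 5 mm out of its seat) (value of joint rivet_pin above 0.0065 m and distance between rivet_mid and rivet_hole below 0.01 m), for 0.1 s.
At the end, for the whole second after the job is handed in: The rivet lies at rest in the dish (its middle within 45 mm of the dish's centre and below 35 mm), and the pry tool lies flat and at rest on the bench (grip point below 14 mm, blade end below 30 mm) (horizontal distance between rivet_mid and dish_in below 0.045 m and height (world z) of rivet_mid below 0.035 m and linear speed of each of rivet, pry_tool below 0.05 m/s and height (world z) of pry_grip below 0.014 m and height (world z) of pry_tip below 0.03 m); the robot touches nothing.
It fails at once if the pencil grinder or the die grinder is moved more than 30 mm (distance of any of pencil_grinder, die_grinder from where it was at the start of the episode above 0.03 m).
It fails at once if the plastic is forced: the pry tool bears on the rivet with more than 60 N (contact force between pry_tool and rivet above 60 N).
It also fails if it takes over 72 s, if anything falls off the work surface, if the arm or the gripper's body presses on something with over 40 N, if the wrist force passes 120 N, or if a joint passes its speed limit or range.

## Working session

There is one attempt and no reset: what is moved stays moved. The work goes in short steps, Python scripts to look and compute and a shell command to move; the robot and the scene stay as the last step left them, time stands still between calls to the robot, and variables do not carry over. Pictures are saved under pics/ and viewed, and the job is handed in when it is done.

```bash
ls -la; mkdir -p pics; cat > h.py <<'E'
import numpy as np, cv2
from workcell import bot
def snap(n,f):
    c=bot.read_camera(n); cv2.imwrite(f'pics/{f}.png',c['pixels'][:,:,::-1]); np.savez(f'pics/{f}.npz',**{k:np.array(v) for k,v in c.items()}); return c
def load(f): return dict(np.load(f'pics/{f}.npz'))
def K(c): return np.array([[c['fx'],0,c['cx']],[0,c['fy'],c['cy']],[0,0,1.]])
def ray(c,u,v):
    p=cv2.undistortPoints(np.array([[[u,v]]],float),K(c),np.array(c['dist'],float))[0,0]
    R=np.array(c['R']);t=np.array(c['t']); return -R.T@t, R.T@np.array([p[0],p[1],1.])
def onz(c,u,v,z):
    o,d=ray(c,u,v); return o+d*(z-o[2])/d[2]
def proj(c,X):
    X=np.atleast_2d(np.array(X,float)); return cv2.projectPoints(X,cv2.Rodrigues(np.array(c['R'],float))[0],np.array(c['t'],float),K(c),np.array(c['dist'],float))[0][:,0]
def tri(*obs):
    A=0;b=0
    for c,u,v in obs:
        o,d=ray(c,u,v);d/=np.linalg.norm(d);P=np.eye(3)-np.outer(d,d);A=A+P;b=b+P@o
    return np.linalg.solve(A,b)
E
python3 - <<'E'
from h import *
for n in ['scene','side','wrist']:
    c=snap(n,n+'0'); R=np.array(c['R']); print(n,c['fx'],'pos',-R.T@np.array(c['t']),'fwd',R[2])
s=bot.read_state(); print(s)
E
```

```text
total 12
drwxr-xr-x  3 agent agent 4096 Dec  5 21:39 .
drwxr-xr-x 23 root  root  4096 Dec  5 21:39 ..
drwxr-xr-x  2 agent agent 4096 Dec  5 21:39 pics
scene 405.856574131178 pos [0.07554961 1.02970115 0.47520302] fwd [ 0.48241846 -0.76288432 -0.43044157]
side 499.7102336293602 pos [0.22826877 1.17957555 0.52421139] fwd [ 0.2675829  -0.85630701 -0.44174394]
wrist 295.9977189281558 pos [ 0.31581355 -0.60061903  0.37254317] fwd [-0.29262831 -0.10847977 -0.95005306]
{'time': 0.15, 'q': array([-1.24390777e+00,  2.64567187e-01,  1.60507740e+00,  1.42951113e-06,
        1.27371112e+00, -3.69172493e-02]), 'joint_vel': array([-0.00086202, -0.00191715, -0.0038935 , -0.00222694, -0.00064272,
       -0.00033231]), 'joint_torque': array([ 6.55228323e-04, -5.15906990e+01, -3.67959344e+01,  1.86829351e-05,
        8.02532129e-03,  2.09664000e-05]), 'tool_pos': array([ 0.24000391, -0.63031961,  0.25524747]), 'tcp_rot': array([-0.37238255,  2.02490114, -2.0213121 ]), 'wrist_force': array([ 0.54578954, -0.26236635, -1.13109531]), 'torque': array([-0.0179556 , -0.00485156, -0.02104376]), 'width': 1.0029213761459939}
```

View pics/scene0.png

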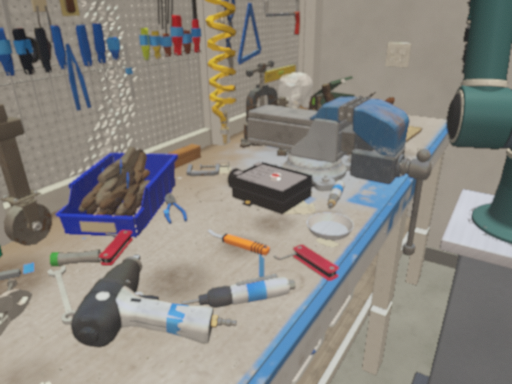

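View pics/side0.png

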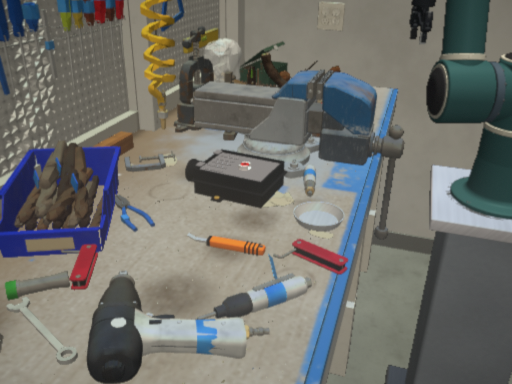

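View pics/wrist0.png

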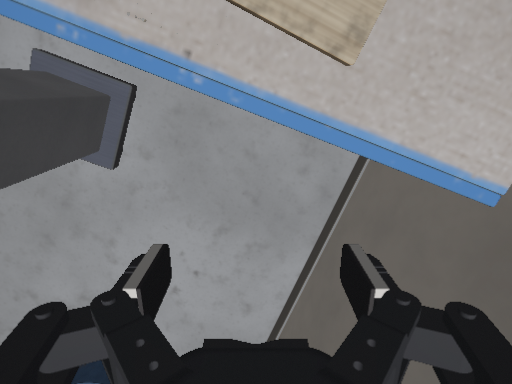

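```bash
python3 - <<'E'
from h import *
s=bot.read_state(); R=cv2.Rodrigues(s['tcp_rot'])[0]; print(R.round(3)); print(s['time'])
c=load('wrist0'); print(c['R'].round(3))
E
```

```text
[[-0.935 -0.001  0.356]
 [-0.356  0.002 -0.935]
 [-0.    -1.    -0.002]]
0.15
[[ 0.355 -0.935 -0.003]
 [-0.888 -0.338  0.312]
 [-0.293 -0.108 -0.95 ]]
```

```bash
python3 - <<'E'
from h import *
a=load('side0'); b=load('scene0')
def p(c,*l):
    for u,v,z in l: print((u,v),onz(c,u,v,z).round(3))
print('side tip,handle front,handle rear, dish, rivet, box'); p(a,(190,236,.014),(210,239,.008),(264,249,.008),(318,217,.01),(245,166,.07),(193,191,.0),(265,205,0),(284,176,.067),(199,174,.067),(262,185,.067),(222,150,.067),(310,180,.015),(218,312,0),(312,285,0))
print('scene'); p(b,(209,233,.014),(225,238,.008),(268,250,.008),(330,226,.01),(276,175,.07),(335,192,.015))
for n,(x0,y0,x1,y1) in {'side0':(170,120,350,280),'scene0':(190,140,370,290)}.items():
    im=cv2.imread(f'pics/{n}.png')[y0:y1,x0:x1]; cv2.imwrite(f'pics/{n}_z.png',cv2.resize(im,None,fx=4,fy=4,interpolation=cv2.INTER_CUBIC)[:600,:800])
E
```

```text
side tip,handle front,handle rear, dish, rivet, box
(190, 236) [0.598 0.423 0.014]
(210, 239) [0.561 0.411 0.008]
(264, 249) [0.452 0.41  0.008]
(318, 217) [0.379 0.256 0.01 ]
(245, 166) [0.568 0.185 0.07 ]
(193, 191) [0.687 0.215 0.   ]
(265, 205) [0.506 0.224 0.   ]
(284, 176) [0.471 0.201 0.067]
(199, 174) [0.651 0.256 0.067]
(262, 185) [0.503 0.261 0.067]
(222, 150) [0.657 0.103 0.067]
(310, 180) [0.434 0.09  0.015]
(218, 312) [0.47  0.598 0.   ]
(312, 285) [0.343 0.479 0.   ]
scene
(209, 233) [0.597 0.423 0.014]
(225, 238) [0.559 0.414 0.008]
(268, 250) [0.452 0.406 0.008]
(330, 226) [0.379 0.247 0.01 ]
(276, 175) [0.571 0.166 0.07 ]
(335, 192) [0.439 0.073 0.015]
```

View pics/side0_z.png

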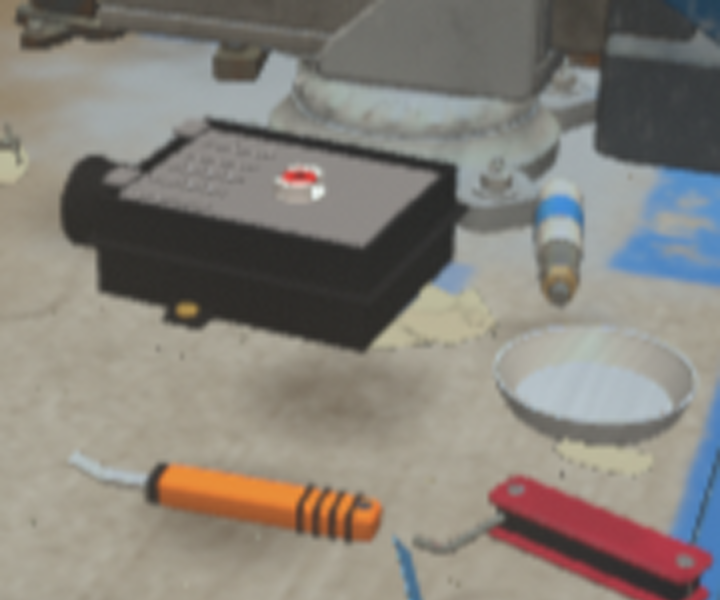

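```bash
python3 -m jog '[[0,0,50,0,85],[20,30,100,0,85],[50,80,100,-5,85],[80,130,100,-10,85],[110,185,100,-15,85],[140,240,100,-21,85],[165,295,100,-21,85],[190,350,100,-21,85],[215,405,100,-21,85],[240,460,100,-21,85]]' 20 && python3 -m jog '[[20,57,0,0,85],[40,113,0,0,85],[60,170,0,0,85],[75,228,0,0,85],[88,285,-10,0,85],[90,335,-30,0,85],[90,345,-50,0,85],[90,345,-60,0,85],[90,345,-60,0,85],[90,345,-60,0,85]]'; python3 -c "
from h import *
snap('wrist','w1'); s=bot.read_state(); print(s['time'],s['tool_pos'],s['q'])"
```

```text
time: 1.4
tool_pos: [0.4805, -0.1689, 0.3562]
tcp_rot: [-0.004, -2.22, 2.22]
wrist_force: [0.7, -0.7, -0.8]
width: 0.997
time: 2.65
tool_pos: [0.5707, 0.1728, 0.2973]
tcp_rot: [-0.007, -2.22, 2.22]
wrist_force: [-0.3, -0.3, -0.6]
width: 0.992
2.7 [0.5708382  0.17299701 0.29755114] [ 2.52614179e-01  9.20458978e-02  1.72865098e+00 -2.12894743e-04
  1.31893598e+00  1.82799869e+00]
```

View pics/w1.png

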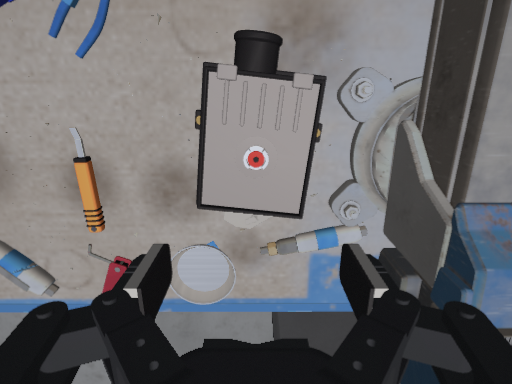

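```bash
python3 - <<'E'
from h import *
im=cv2.imread('pics/w1.png'); z=cv2.resize(im[130:190,220:300],None,fx=10,fy=10,interpolation=cv2.INTER_CUBIC); cv2.imwrite('pics/w1z.png',z)
z=cv2.resize(im[110:250,50:160],None,fx=4,fy=4,interpolation=cv2.INTER_CUBIC); cv2.imwrite('pics/w1t.png',z)
E
```

```text
(no output)
```

View pics/w1z.png

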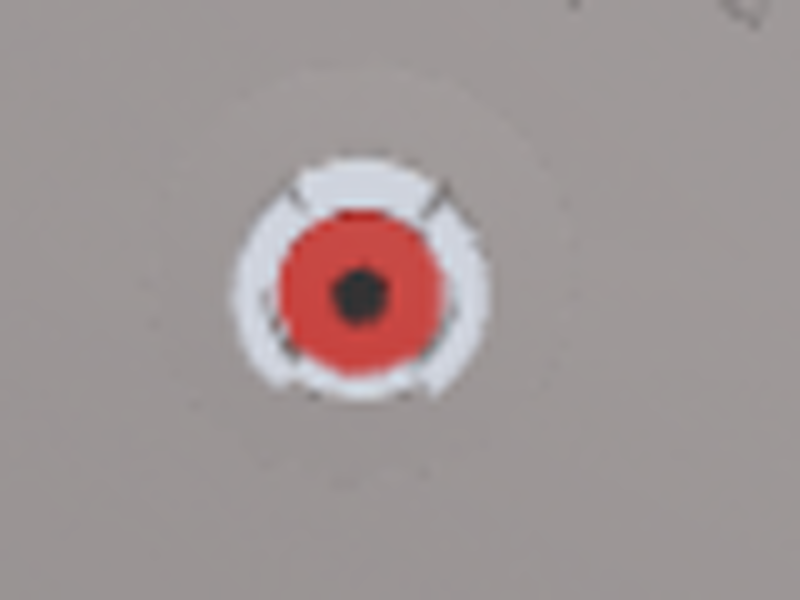

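View pics/w1t.png

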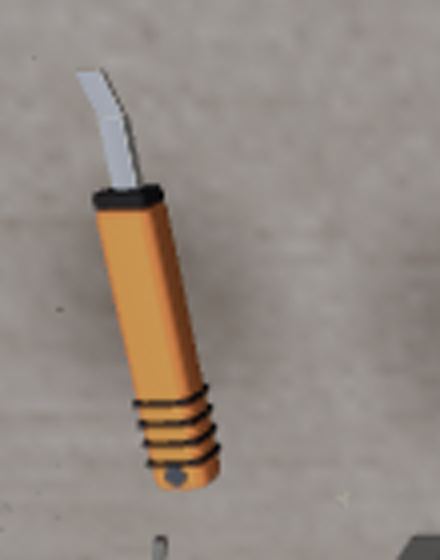

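```bash
python3 - <<'E'
from h import *
c=load('w1'); a=load('side0'); b=load('scene0')
def w(u,v,z): return onz(c,u,v,z)
P=lambda x,y:(220+x/10-.45,130+y/10-.45)
print('pin',w(*P(360,294),.0705))
for q in [(300,195),(437,200),(283,383),(432,392)]: print('notch edge',w(*P(*q),.0705).round(4))
print('box corners'); 
for q in [(204,64),(326,76),(302,217),(197,208)]: print(w(*q,.067).round(4))
im=c['pixels'].astype(int); r,g,bb=im[...,0],im[...,1],im[...,2]
m=((r>140)&(g<100)&(bb<100)).astype(np.uint8); m[:140]=0;m[180:]=0;m[:,:220]=0;m[:,300:]=0
ys,xs=np.nonzero(m); print('red',xs.mean(),ys.mean(),len(xs), w(xs.mean(),ys.mean(),.0705))
T=lambda x,y:(50+x/4-.4,110+y/4-.4)
print('tool')
for q,z in [((97,207),.016),((160,207),.016),((156,486),.016),((95,188),.017),((160,185),.017),((77,72),.0155),((101,70),.0155)]: print(q,w(*T(*q),z).round(4))
print('dish rim');
for q in [(169,273),(236,271),(203,244),(203,304)]: print(q,w(*q,.022).round(4))
print('grinder'); 
for q in [(262,249),(366,231)]: print(q,w(*q,.015).round(4))
# rivet tri from other cams
for cc in (a,b):
    im=cc['pixels'].astype(int); r,g,bb=im[...,0],im[...,1],im[...,2]
    m=((r>150)&(g<100)&(bb<100)); m[:155]=0;m[185:]=0;m[:,:225]=0;m[:,295:]=0
    ys,xs=np.nonzero(m); print('red',xs.mean(),ys.mean(),len(xs),onz(cc,xs.mean(),ys.mean(),.0705))
E
```

```text
pin [0.57432061 0.17420924 0.0705    ]
notch edge [0.5862 0.1812 0.0705]
notch edge [0.5855 0.1651 0.0705]
notch edge [0.5635 0.1835 0.0705]
notch edge [0.5623 0.1656 0.0705]
box corners
[0.6793 0.2298 0.067 ]
[0.6664 0.0962 0.067 ]
[0.4975 0.1152 0.067 ]
[0.5106 0.2487 0.067 ]
red 255.5056818181818 158.60795454545453 176 [0.57473488 0.17425968 0.0705    ]
tool
(97, 207) [0.56   0.4253 0.016 ]
(160, 207) [0.5599 0.4035 0.016 ]
(156, 486) [0.4535 0.4242 0.016 ]
(95, 188) [0.5669 0.424  0.017 ]
(160, 185) [0.5678 0.4015 0.017 ]
(77, 72) [0.606  0.4233 0.0155]
(101, 70) [0.6066 0.4151 0.0155]
dish rim
(169, 273) [0.3844 0.3089 0.022 ]
(236, 271) [0.3876 0.2053 0.022 ]
(203, 244) [0.4345 0.2533 0.022 ]
(203, 304) [0.3264 0.2599 0.022 ]
grinder
(262, 249) [0.4217 0.1652 0.015 ]
(366, 231) [0.4513 0.0099 0.015 ]
red 244.5 163.5 14 [0.57375561 0.1722426  0.0705    ]
red nan nan 0 [nan nan nan]<stdin>:23: RuntimeWarning: Mean of empty slice.
  ret = ret.dtype.type(ret / rcount)
```

```bash
python3 -m jog '[[-5,50,0,0,85],[-12,105,-20,0,85],[-20,160,-50,0,85],[-28,210,-80,0,85],[-36,241,-110,0,85],[-36,241,-130,0,85],[-36,241,-140,0,85],[-36,241,-140,0,85],[-36,241,-140,0,85],[-36,241,-140,0,85]]'; python3 -c "
from h import *
snap('wrist','w2'); s=bot.read_state(); print(s['time'],s['tool_pos'],s['q'])"
```

```text
time: 3.95
tool_pos: [0.5352, 0.415, 0.1579]
tcp_rot: [-0.006, -2.222, 2.219]
wrist_force: [0.3, 0.1, -0.5]
width: 0.996
4.0 [0.53504007 0.41507597 0.15766876] [ 6.23030241e-01  3.38772980e-01  1.69540798e+00 -2.14212401e-05
  1.10526916e+00  2.19736008e+00]
```

View pics/w2.png

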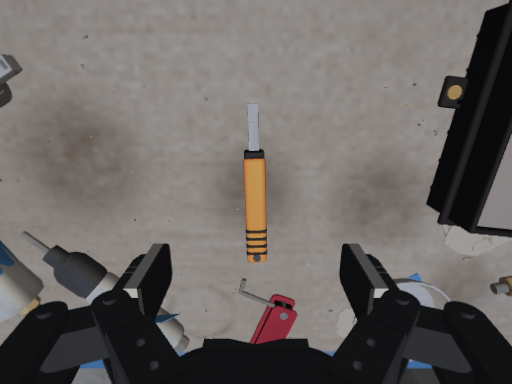

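```bash
python3 - <<'E'
from h import *
c=load('w2')
for q,z in [((247.5,103),.0155),((258,103),.0155),((244,158),.016),((265,158),.016),((247,260),.016),((267,260),.016),((254,150),.016),((257,262),.016),((250,103),.0155)]: print(q,onz(c,*q,z).round(4))
E
```

```text
(247.5, 103) [0.6062 0.4231 0.0155]
(258, 103) [0.6061 0.4142 0.0155]
(244, 158) [0.5589 0.4268 0.016 ]
(265, 158) [0.5588 0.408  0.016 ]
(247, 260) [0.4546 0.4255 0.016 ]
(267, 260) [0.4546 0.4054 0.016 ]
(254, 150) [0.5661 0.4178 0.016 ]
(257, 262) [0.4523 0.4154 0.016 ]
(250, 103) [0.6062 0.421  0.0155]
```

```bash
python3 -m jog '[[3,2,-40,1,50],[3,2,-80,1,50],[3,2,-110,1,45],[3,2,-130,1,45],[3,2,-130,1,45],[3,2,-130,1,10],[3,2,-130,1,10],[3,2,-130,1,10],[3,2,-130,1,10],[3,2,-130,1,10]]' 40; python3 -c "
from h import *
snap('wrist','w3'); s=bot.read_state(); print(s['time'],s['tool_pos'],s['width'],s['wrist_force'])"
```

```text
time: 5.25
tool_pos: [0.5382, 0.4179, 0.0281]
tcp_rot: [-0.014, 2.215, -2.211]
wrist_force: [0.9, -1.1, 6.0]
width: 0.223
5.3 [0.53819806 0.41786146 0.0280746 ] 0.22297118315198866 [ 0.46454551 -0.82236031  6.66553511]
```

View pics/w3.png

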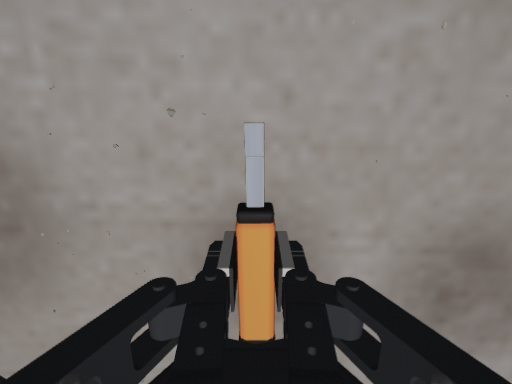

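```bash
python3 -m jog '[[0,0,40,0,10],[0,0,80,8,10],[0,-15,85,18,10],[4,-30,85,28,10],[8,-48,85,38,10],[12,-65,85,48,10],[16,-85,85,58,10],[22,-105,85,68,10],[28,-123,85,78,10],[28,-123,85,82.5,10]]' 40; python3 -c "
from h import *
snap('wrist','w4');snap('side','s4'); s=bot.read_state(); print(s['time'],s['tool_pos'],s['width'],s['wrist_force'],s['q'])"
```

```text
time: 6.55
tool_pos: [0.565, 0.2926, 0.1107]
tcp_rot: [-1.154, 1.294, -1.293]
wrist_force: [-0.4, -0.1, -1.8]
width: 0.221
6.65 [0.56477901 0.2935373  0.11079131] 0.22615456995570957 [-0.11863543  0.0470445  -0.64555511] [4.40122689e-01 3.16326469e-01 1.82066608e+00 1.41855966e-04
 1.00567474e+00 5.56920671e-01]
```

View pics/w4.png

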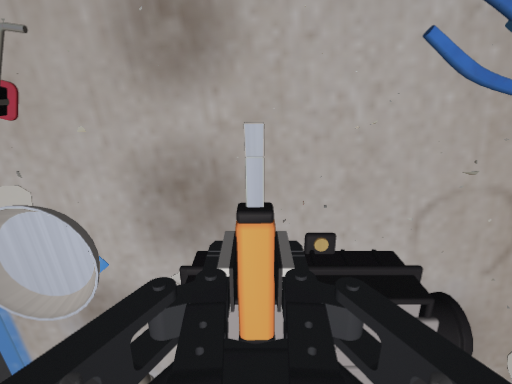

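View pics/s4.png

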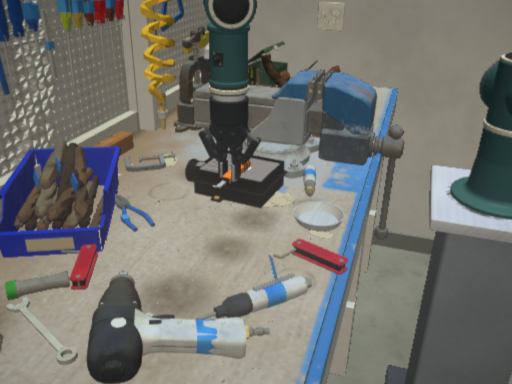

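```bash
python3 -m jog '[[0,1,-10,0,10],[0,1,-16,0,10],[0,1,-21,0,10],[0,1,-26,0,10],[0,1,-31,0,10],[0,1,-36,0,10],[0,1,-41,0,10],[0,1,-46,0,10],[0,1,-50,0,10],[0,1,-50,0,10]]' 20; python3 -c "
from h import *
snap('wrist','w5'); s=bot.read_state(); print(s['time'],s['tool_pos'],s['width'],s['wrist_force'],s['q'])"
```

```text
time: 7.9
tool_pos: [0.5657, 0.2964, 0.0624]
tcp_rot: [-1.15, 1.294, -1.294]
wrist_force: [-1.6, 2.3, 5.8]
width: 0.221
7.95 [0.56577118 0.29641167 0.06242738] 0.22573181912286994 [-1.9543613   2.34759142  5.65078165] [4.43236509e-01 3.74435673e-01 1.84508964e+00 8.92657171e-04
 9.20127922e-01 5.59105735e-01]
```

View pics/w5.png

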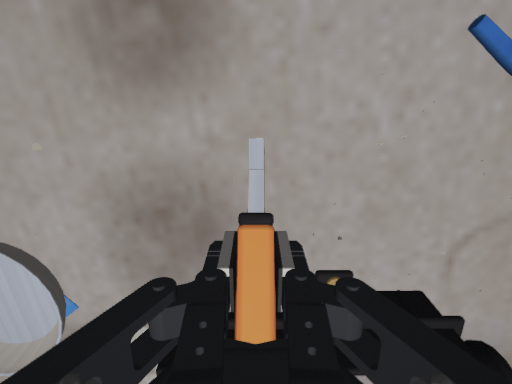

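```bash
cat >> h.py <<'E'
from scipy.optimize import least_squares
def tiltfit(f,tipv,crankv,tipu=256,s=None,init=(0,0,20.)):
    # fit tilt (nose down +), gx,gz offsets (mm) of grip rel to TCP along nose dir / below TCP
    c=load(f); pos,rot=s; R=cv2.Rodrigues(np.array(rot,float))[0]; nose=-R[:,0]; nose[2]=0; nose/=np.linalg.norm(nose)
    pts=np.array([[68.6,8.07],[50.8,-.2]])
    def P(p):
        th,gx,gz=p; cs,sn=np.cos(th),np.sin(th)
        out=[]
        for x,z in pts:
            h=gx+x*cs+z*sn; v=-gz-x*sn+z*cs
            out.append(np.array(pos)+nose*h/1e3+np.array([0,0,v/1e3]))
        return np.array(out)
    return c,P,nose
E
python3 - <<'E'
from h import *
s=bot.read_state(); rot5=s['tcp_rot']; 
c4,P4,_=tiltfit('w4',0,0,s=((0.56478,0.29354,0.11079),[-1.154, 1.294, -1.293]))
print(proj(c4,P4((0,0,20.))), 'obs 123,157')
c5,P5,_=tiltfit('w5',0,0,s=(s['tool_pos'],rot5))
for d in (20,25,30,35,40): print(d,proj(c5,P5((np.radians(d),0,20.))).round(1).tolist())
E
```

```text
[[253.85816915 120.30984718]
 [254.00296964 156.96163231]] obs 123,157
20 [[254.5, 120.4], [254.6, 157.5]]
25 [[254.5, 122.5], [254.6, 159.0]]
30 [[254.5, 125.4], [254.6, 161.0]]
35 [[254.5, 129.0], [254.6, 163.6]]
40 [[254.5, 133.3], [254.6, 166.7]]
```

```bash
python3 -m jog '[[0,5,40,0,10],[-10,0,80,-8,10],[-20,-15,100,-18,10],[-30,-30,100,-28,10],[-40,-45,100,-38,10],[-50,-60,100,-48,10],[-60,-75,100,-58,10],[-75,-90,100,-68,10],[-85,-105,100,-78,10],[-96,-115,100,-87.5,10]]' 60; python3 -m jog '[[0,0,0,0,10],[0,0,0,0,10],[0,0,0,0,10],[0,0,0,0,10],[0,0,0,0,10],[0,0,0,0,10],[0,0,0,0,10],[0,0,0,0,10],[0,0,0,0,10],[0,0,0,0,10]]' 60;python3 -c "
from h import *
snap('wrist','w6');snap('side','s6');snap('scene','c6'); s=bot.read_state(); print(s['time'],s['tool_pos'],s['tcp_rot'],s['width'],s['wrist_force'],s['q'])
im=cv2.imread('pics/s6.png')[120:220,190:340]; cv2.imwrite('pics/s6z.png',cv2.resize(im,None,fx=5,fy=5,interpolation=cv2.INTER_CUBIC))
im=cv2.imread('pics/c6.png')[130:230,220:370]; cv2.imwrite('pics/c6z.png',cv2.resize(im,None,fx=5,fy=5,interpolation=cv2.INTER_CUBIC))
"
```

```text
time: 9.2
tool_pos: [0.4685, 0.1797, 0.1607]
tcp_rot: [-0.085, -2.181, 2.182]
wrist_force: [0.4, -1.6, -0.9]
width: 0.217
time: 10.45
tool_pos: [0.4692, 0.1802, 0.1613]
tcp_rot: [-0.079, -2.184, 2.184]
wrist_force: [-0.6, 0.4, -1.6]
width: 0.214
10.6 [0.46919758 0.18018984 0.16130652] [-0.07929793 -2.18453331  2.18449115] 0.21456162579872867 [ 0.34902704 -0.26461222 -1.36828574] [ 3.17113178e-01  1.88988585e-02  2.06610590e+00 -7.21803601e-06
  1.05651513e+00  1.96041092e+00]
```

View pics/s6z.png

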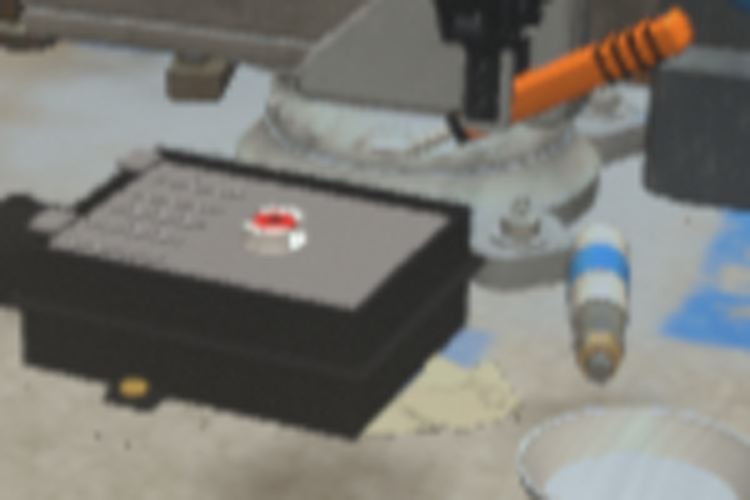

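View pics/w6.png

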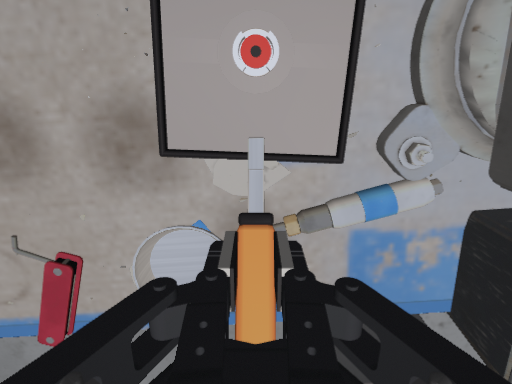

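View pics/c6z.png

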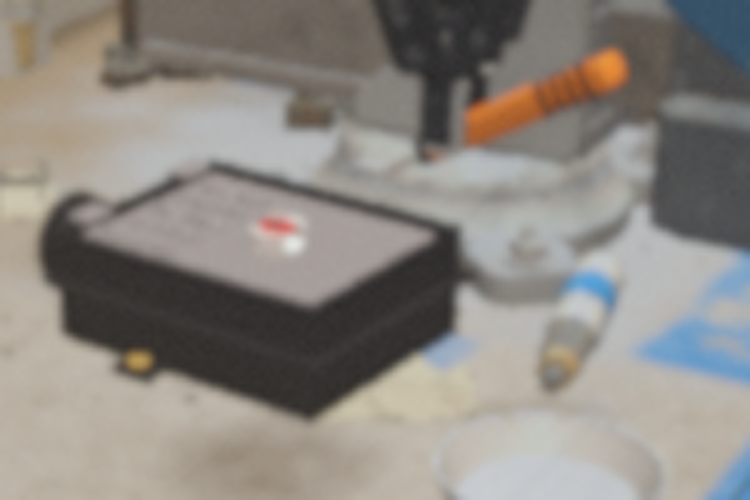

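```bash
python3 - <<'E'
from h import *
tp=np.array([0.4692,0.1802,0.1613]); s=bot.read_state(); R=cv2.Rodrigues(s['tcp_rot'])[0]; nose=-R[:,0]; print('nose yaw',np.degrees(np.arctan2(nose[1],nose[0])),'down',R[:,1])
n=np.array([-nose[1],nose[0],0]);n/=np.linalg.norm(n)
a=load('s6'); c=load('c6'); w=load('w6')
def onpl(c,u,v):
    o,d=ray(c,u,v); X=o+d*((tp-o)@n)/(d@n); return ((X-tp)@nose*1e3).round(1),((X[2]-tp[2])*1e3).round(1)
S=lambda x,y:(190+x/5-.4,120+y/5-.4); C=lambda x,y:(220+x/5-.4,130+y/5-.4)
for q in [(676,30),(515,103),(460,127),(405,152)]: print('side',q,onpl(a,*S(*q)))
for q in [(612,70),(475,128)]: print('scene',q,onpl(c,*C(*q)))
_,P,_=tiltfit('w6',0,0,s=(tp,s['tcp_rot']))
for d in (25,30,35,40):
  for gx in (0,-5): print(d,gx,proj(w,P((np.radians(d),gx,20.))).round(1).tolist())
# red pin
im=w['pixels'].astype(int); m=(im[...,0]>140)&(im[...,1]<100)&(im[...,2]<100); m[100:]=0; m[:,:200]=0;m[:,300:]=0
ys,xs=np.nonzero(m); print('pin',xs.mean(),ys.mean(),onz(w,xs.mean(),ys.mean(),.0705),len(xs))
z=cv2.resize(cv2.imread('pics/w6.png')[20:80,216:296],None,fx=10,fy=10,interpolation=cv2.INTER_CUBIC); cv2.imwrite('pics/w6z.png',z)
z=cv2.resize(cv2.imread('pics/w6.png')[125:225,206:306],None,fx=6,fy=6,interpolation=cv2.INTER_CUBIC); cv2.imwrite('pics/w6t.png',z)
E
```

```text
nose yaw -4.1538215726333085 down [ 7.11022346e-05  1.67208014e-05 -9.99999997e-01]
side (676, 30) (np.float64(-76.7), np.float64(27.4))
side (515, 103) (np.float64(-8.3), np.float64(-15.7))
side (460, 127) (np.float64(16.4), np.float64(-30.8))
side (405, 152) (np.float64(41.7), np.float64(-46.8))
scene (612, 70) (np.float64(-80.9), np.float64(30.3))
scene (475, 128) (np.float64(-12.5), np.float64(-11.1))
25 0 [[257.9, 120.6], [257.8, 157.2]]
25 -5 [[257.9, 130.2], [257.8, 166.1]]
30 0 [[257.8, 123.6], [257.8, 159.3]]
30 -5 [[257.8, 132.8], [257.8, 167.9]]
35 0 [[257.7, 127.3], [257.7, 161.9]]
35 -5 [[257.7, 136.1], [257.7, 170.3]]
40 0 [[257.7, 131.5], [257.7, 165.0]]
40 -5 [[257.7, 140.1], [257.7, 173.2]]
pin 255.27631578947367 50.83479532163743 [0.57392532 0.1740273  0.0705    ] 684
```

View pics/w6z.png

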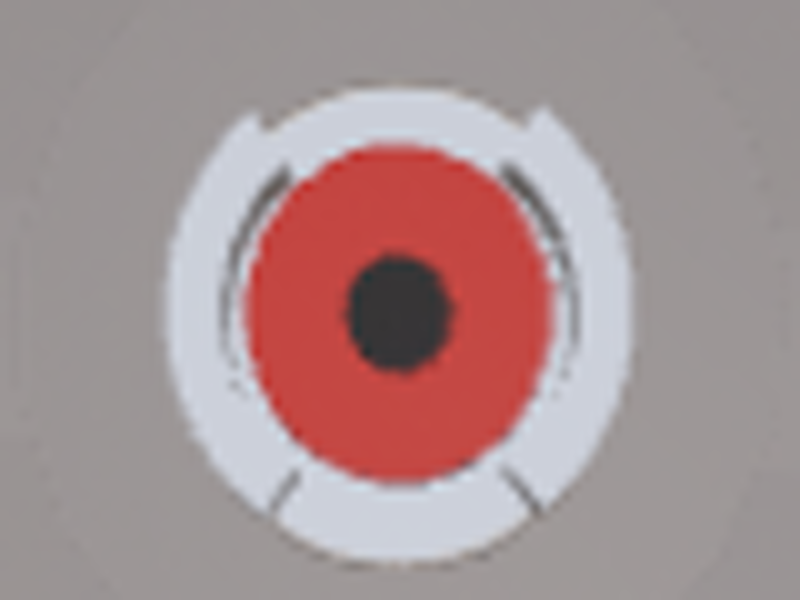

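View pics/w6t.png

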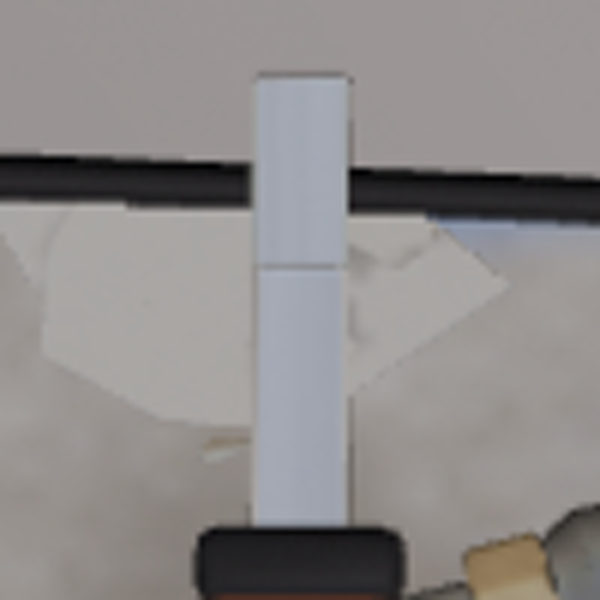

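```bash
python3 -m jog '[[10,0,-10,0,10],[20,0,-25,0,10],[23,0,-35,0,10],[23,0,-40,0,10],[23,0,-43,0,10],[23,0,-43,0,10],[23,0,-43,0,10],[23,0,-43,0,10],[23,0,-43,0,10],[23,0,-43,0,10]]' 60;python3 -c "
from h import *
snap('wrist','w7');snap('side','s7'); s=bot.read_state(); print(s['time'],s['tool_pos'],s['tcp_rot'],s['width'],s['wrist_force'])
im=cv2.imread('pics/s7.png')[120:220,190:340]; cv2.imwrite('pics/s7z.png',cv2.resize(im,None,fx=5,fy=5,interpolation=cv2.INTER_CUBIC))
im=cv2.imread('pics/w7.png')[40:240,156:356]; cv2.imwrite('pics/w7z.png',cv2.resize(im,None,fx=3,fy=3,interpolation=cv2.INTER_CUBIC))
"
```

```text
time: 11.85
tool_pos: [0.4922, 0.1802, 0.1184]
tcp_rot: [-0.08, -2.185, 2.185]
wrist_force: [-0.4, 0.9, -1.8]
width: 0.214
11.95 [0.49217417 0.18019529 0.11833755] [-0.07931968 -2.18452482  2.18443688] 0.2161146799868828 [-0.44299472  0.45749935 -1.79548329]
```

View pics/s7z.png

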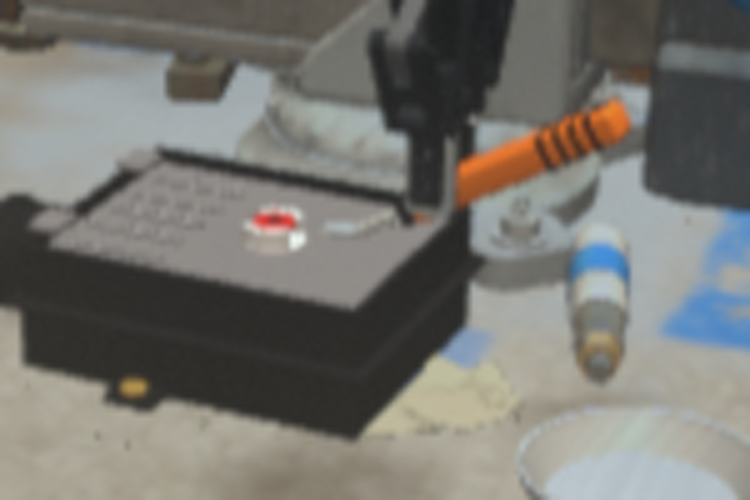

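View pics/w7z.png

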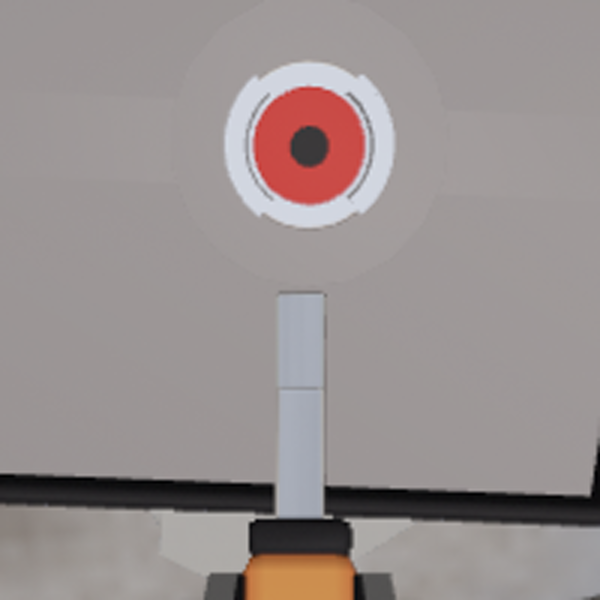

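```bash
python3 - <<'E'
from h import *
s=bot.read_state(); tp=np.array(s['tool_pos']); R=cv2.Rodrigues(s['tcp_rot'])[0]; nose=-R[:,0]; n=np.array([-nose[1],nose[0],0])
a=load('s7'); w=load('w7')
W=lambda x,y:(156+x/3-.33,40+y/3-.33); S=lambda x,y:(190+x/5-.4,120+y/5-.4)
pin=onz(w,*W(309,146),.0705); print('pin',pin)
rel=lambda X:((X-pin)@nose*1e3,(X-pin)@n*1e3)
for z in (.064,.067,.070): print(z,'tip',np.round(rel(onz(w,*W(301,293),z)),1),'crank',np.round(rel(onz(w,*W(301,388),z)),1))
print('TCP rel',np.round(rel(tp),1))
def onpl(c,u,v,off):
    p0=pin+n*off; o,d=ray(c,u,v); X=o+d*((p0-o)@n)/(d@n); return np.round(rel(X),1),X[2].round(4)
for q in [(327,230),(329,222),(326,236),(395,213),(622,115),(455,185)]: print('side',q,onpl(a,*S(*q),1.5))
# edges of the notch mid flange etc
for q in [(258,215),(362,215),(258,77),(362,77)]: print(np.round(rel(onz(w,*W(*q),.0705)),1))
_,P,_=tiltfit('w7',0,0,s=(tp,s['tcp_rot']))
for th in (30,32,34,36,38):
  for gx in (-2,-5): X=P((np.radians(th),gx,19.)); print(th,gx,proj(w,X).round(1)[:,1], X[0,2].round(4))
print('obs',W(301,293)[1],W(301,388)[1])
E
```

```text
pin [0.57379558 0.17389935 0.0705    ]
0.064 tip [-26.9   1.4] crank [-45.8   1.4]
0.067 tip [-26.4   1.4] crank [-45.    1.4]
0.07 tip [-26.    1.4] crank [-44.3   1.4]
TCP rel [-81.9   0.4]
side (327, 230) (array([-626., 1500.]), np.float64(0.7663))
side (329, 222) (array([-625.5, 1500. ]), np.float64(0.7641))
side (326, 236) (array([-626.2, 1500. ]), np.float64(0.7679))
side (395, 213) (array([-608.4, 1500. ]), np.float64(0.7587))
side (622, 115) (array([-554.2, 1500. ]), np.float64(0.7249))
side (455, 185) (array([-593.5, 1500. ]), np.float64(0.7489))
[-11.8   9.2]
[-11.8  -9.6]
[11.3  8.8]
[11.3 -9.1]
30 -2 [127.7 163.3] 0.072
30 -5 [133.2 168.5] 0.072
32 -2 [129.  164.3] 0.0698
32 -5 [134.4 169.4] 0.0698
34 -2 [130.5 165.3] 0.0677
34 -5 [135.8 170.4] 0.0677
36 -2 [132.  166.4] 0.0655
36 -5 [137.3 171.4] 0.0655
38 -2 [133.6 167.6] 0.0635
38 -5 [138.8 172.5] 0.0635
obs 137.33666666666667 169.00333333333333
```

```bash
python3 - <<'E'
from h import *
s=bot.read_state(); tp=np.array(s['tool_pos']); R=cv2.Rodrigues(s['tcp_rot'])[0]; nose=-R[:,0]; n=np.array([-nose[1],nose[0],0])
a=load('s7'); pin=np.array([.5738,.1739,.0705])
S=lambda x,y:(190+x/5-.4,120+y/5-.4)
def onpl(c,u,v,off=.0014):
    p0=pin+n*off; o,d=ray(c,u,v); X=o+d*((p0-o)@n)/(d@n); return np.round((X-pin)@nose*1e3,1),X[2].round(4)
for q in [(327,230),(329,222),(326,236),(352,231),(395,213),(620,115),(455,190)]: print('side',q,onpl(a,*S(*q)))
p=proj(a,pin)[0]; print('pin pred in side zoom',(p-[190,120]+.4)*5)
im=cv2.imread('pics/s7.png')[150:185,235:300]; cv2.imwrite('pics/s7y.png',cv2.resize(im,None,fx=12,fy=12,interpolation=cv2.INTER_CUBIC))
E
```

```text
side (327, 230) (np.float64(-27.4), np.float64(0.0713))
side (329, 222) (np.float64(-28.3), np.float64(0.0755))
side (326, 236) (np.float64(-26.9), np.float64(0.0683))
side (352, 231) (np.float64(-39.7), np.float64(0.073))
side (395, 213) (np.float64(-60.2), np.float64(0.0856))
side (620, 115) (np.float64(-160.9), np.float64(0.1486))
side (455, 190) (np.float64(-88.2), np.float64(0.1016))
pin pred in side zoom [273.232912   220.80730956]
```

View pics/s7y.png

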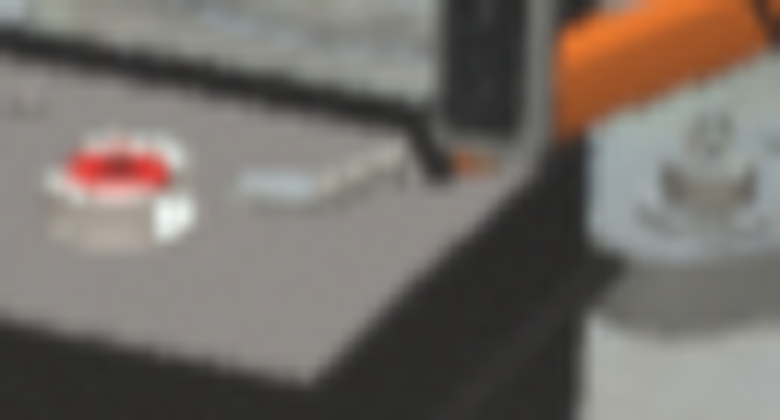

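```bash
python3 -m jog '[[0,-1.4,-3,0,10],[0,-1.4,-5,0,10],[0,-1.4,-6,0,10],[0,-1.4,-6.5,0,10],[0,-1.4,-7,0,10],[0,-1.4,-7,0,10],[0,-1.4,-7.5,0,10],[0,-1.4,-7.5,0,10],[0,-1.4,-8,0,10],[0,-1.4,-8,0,10]]' 60;python3 -c "
from h import *
for i in range(4): s=bot.read_state(); print(s['time'],s['tool_pos'],s['width'],s['wrist_force'],s['torque']); snap('wrist','w8')
"
python3 -m jog '[[0,0,-0.5,0,10],[0,0,-0.5,0,10],[0,0,-1,0,10],[0,0,-1,0,10],[0,0,-1,0,10],[0,0,-1.5,0,10],[0,0,-1.5,0,10],[0,0,-1.5,0,10],[0,0,-2,0,10],[0,0,-2,0,10]]' 60;python3 -c "
from h import *
for i in range(4): s=bot.read_state(); print(s['time'],s['tool_pos'],s['width'],s['wrist_force'],s['torque']); snap('wrist','w9')
"
```

```text
time: 13.2
tool_pos: [0.4921, 0.1788, 0.1102]
tcp_rot: [-0.079, -2.184, 2.184]
wrist_force: [-0.3, 0.0, -2.1]
width: 0.214
13.2 [0.49214535 0.17877325 0.11023873] 0.21370619143048827 [-0.3495437   0.04059552 -2.11724872] [ 0.02019373 -0.02199276 -0.00456958]
13.25 [0.49216011 0.17879145 0.11024512] 0.21317165850702907 [ 0.23220398 -0.64549651 -0.59364872] [-0.02457313  0.01469663 -0.00194507]
13.3 [0.49220389 0.1787769  0.11027547] 0.2120415255182473 [ 0.49208714 -0.31295017 -1.53836859] [ 0.03129805 -0.04044049  0.01774229]
13.35 [0.49218929 0.17876995 0.11030905] 0.21478776336012653 [-0.65773948  0.74590628 -1.70749536] [-0.03853675  0.00915867  0.03895069]
time: 14.65
tool_pos: [0.4921, 0.1788, 0.1082]
tcp_rot: [-0.079, -2.184, 2.184]
wrist_force: [0.4, 0.2, -1.8]
width: 0.215
14.65 [0.49214119 0.1787767  0.10824093] 0.21462560195369937 [ 0.36699499  0.20445172 -1.77746298] [ 0.00512657 -0.01260519  0.01390935]
14.7 [0.49214963 0.17877738 0.10824143] 0.21352500005473382 [ 0.05542695  1.2764659  -0.85011644] [ 0.00988028 -0.00391978  0.05750831]
14.75 [0.49215115 0.17878884 0.1082599 ] 0.21325602868394036 [-0.88401761  0.20742626 -0.53711486] [-0.03073804 -0.04495771  0.00585201]
14.8 [0.49218073 0.17877444 0.10826863] 0.21361967469784746 [-0.1451927   0.60270661 -2.24048466] [-0.0220257  -0.04319981  0.01708402]
```

```bash

python3 -m jog '[[0,0,-0.5,0,10],[0,0,-0.5,0,10],[0,0,-1,0,10],[0,0,-1,0,10],[0,0,-1,0,10],[0,0,-1.5,0,10],[0,0,-1.5,0,10],[0,0,-1.5,0,10],[0,0,-2,0,10],[0,0,-2,0,10]]' 60;python3 -c "
from h import *
for i in range(2): s=bot.read_state(); print(s['time'],s['tool_pos'],s['width'],s['wrist_force'],s['torque']); snap('side','s9'); 
snap('wrist','w9')
im=cv2.imread('pics/s9.png')[150:185,235:300]; cv2.imwrite('pics/s9y.png',cv2.resize(im,None,fx=12,fy=12,interpolation=cv2.INTER_CUBIC))
im=cv2.imread('pics/w9.png')[40:240,156:356]; cv2.imwrite('pics/w9z.png',cv2.resize(im,None,fx=3,fy=3,interpolation=cv2.INTER_CUBIC))
"
```

```text
time: 16.1
tool_pos: [0.492, 0.1789, 0.1067]
tcp_rot: [-0.079, -2.184, 2.184]
wrist_force: [-5.3, 0.4, 6.7]
width: 0.218
16.1 [0.49197372 0.1788589  0.10672168] 0.21750463218820626 [-5.32925252  0.44971825  6.71803402] [-0.09126674  0.46627874 -0.01342832]
16.15 [0.49199276 0.17884346 0.10672063] 0.21608463613027118 [-5.09808565 -0.22536702  7.0888449 ] [-0.17875257  0.46847158 -0.04365605]
```

View pics/s9y.png

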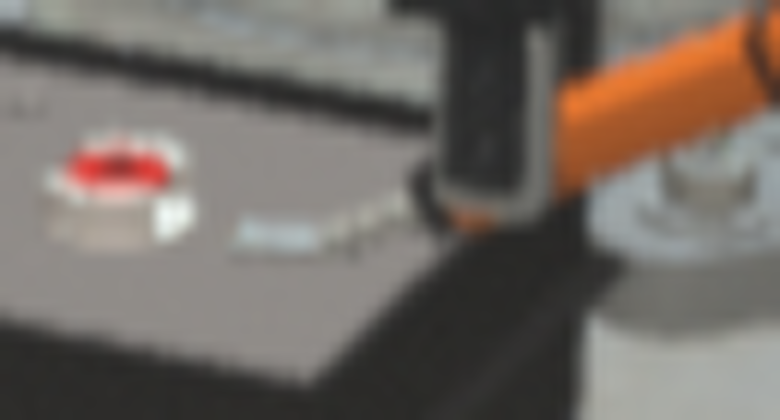

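View pics/w9z.png

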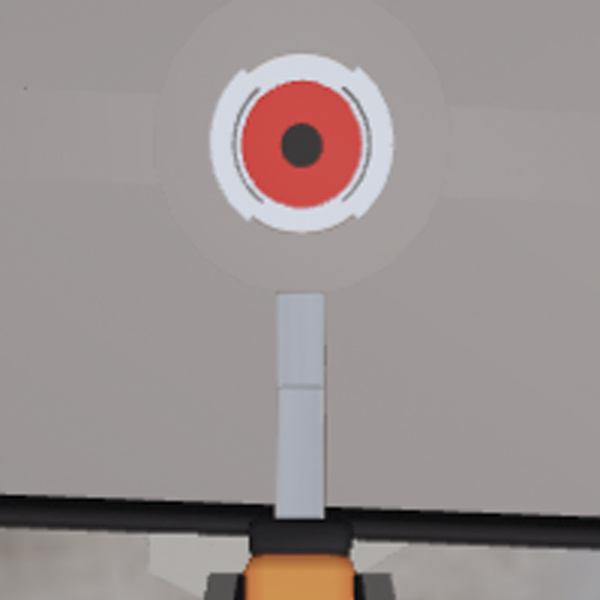

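```bash
python3 - <<'E'
from h import *
s=bot.read_state(); R=cv2.Rodrigues(s['tcp_rot'])[0]; nose=-R[:,0]; n=np.array([-nose[1],nose[0],0])
w=load('w9'); W=lambda x,y:(156+x/3-.33,40+y/3-.33)
pin=onz(w,*W(302,145),.0705); print(pin)
for z in (.0623,.063): X=onz(w,*W(300,293),z)-pin; print(X@nose*1e3,X@n*1e3)
X=onz(w,*W(300,386),.0645)-pin; print('crank',X@nose*1e3,X@n*1e3)
e=[onz(w,*W(*q),.0705)-pin for q in [(250,215),(356,215),(245,70),(358,70)]]
for x in e: print(x@nose*1e3,x@n*1e3)
print(s['tool_pos'],(np.array(s['tool_pos'])-pin)@nose*1e3)
E
```

```text
[0.57373003 0.17378412 0.0705    ]
-25.478350318359897 0.34283704122299563
-25.372167236994656 0.3424178568378632
crank -42.34494049241999 0.3483557814138334
-11.15296139717446 8.735655522770209
-11.16413544794445 -9.076876461451866
11.405384254932285 9.132999488341396
11.389820279715085 -8.964364762033291
[0.49201833 0.17885343 0.10674854] -81.87668403412717
```

```bash

python3 -m jog '[[0,0,2,0,10],[0,0,3.5,0,10],[4,-0.5,3.5,0,10],[8,-0.9,3.5,0,10],[11,-1.2,3.5,0,10],[14,-1.4,3.5,0,10],[16,-1.5,3.5,0,10],[18,-1.6,3.5,0,10],[20,-1.7,3.5,0,10],[20,-1.7,3.5,0,10]]' 60;python3 -c "
from h import *
snap('side','s10'); snap('wrist','w10')
s=bot.read_state(); print(s['time'],s['tool_pos'],s['width'],s['wrist_force'],s['torque']); 
im=cv2.imread('pics/s10.png')[150:185,235:300]; cv2.imwrite('pics/s10y.png',cv2.resize(im,None,fx=12,fy=12,interpolation=cv2.INTER_CUBIC))
im=cv2.imread('pics/w10.png')[40:240,156:356]; cv2.imwrite('pics/w10z.png',cv2.resize(im,None,fx=3,fy=3,interpolation=cv2.INTER_CUBIC))
"
```

```text
time: 17.5
tool_pos: [0.5123, 0.1771, 0.1098]
tcp_rot: [-0.079, -2.185, 2.184]
wrist_force: [0.1, 0.3, -1.3]
width: 0.215
17.6 [0.5121448  0.17706363 0.10975799] 0.21540446593524648 [ 0.0058503  -0.33626151 -1.60860809] [-0.02147994 -0.06986417  0.03734625]
```

View pics/s10y.png

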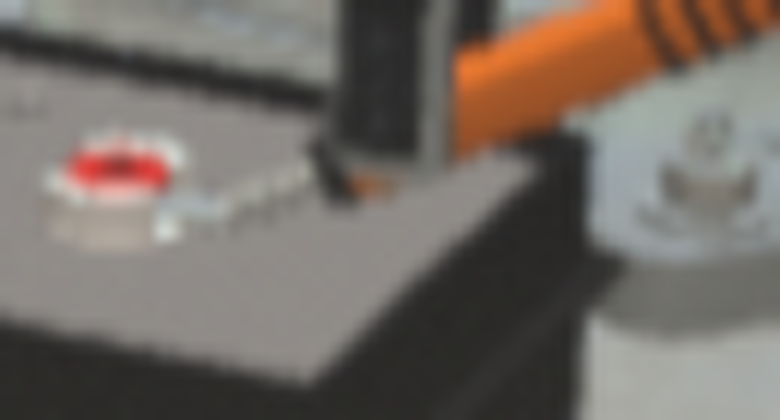

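View pics/w10z.png

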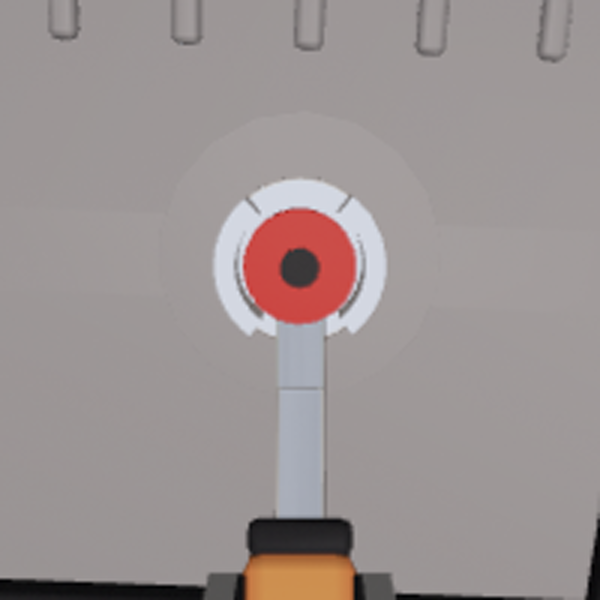

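```bash

python3 -m jog '[[0,0,1,0,10],[0,0,2,0,10],[0,0,3,0,10],[0,0,4,0,10],[0,0,4.7,0,10],[0,0,5.4,0,10],[0,0,6.1,0,10],[0,0,6.8,0,10],[0,0,7.5,0,10],[0,0,8,0,10]]' 60;python3 -c "
from h import *
snap('side','s11'); snap('wrist','w11')
s=bot.read_state(); print(s['time'],s['tool_pos'],s['width'],s['wrist_force'],s['torque']); 
im=cv2.imread('pics/s11.png')[150:185,235:300]; cv2.imwrite('pics/s11y.png',cv2.resize(im,None,fx=12,fy=12,interpolation=cv2.INTER_CUBIC))
im=cv2.imread('pics/w11.png')[40:240,156:356]; cv2.imwrite('pics/w11z.png',cv2.resize(im,None,fx=3,fy=3,interpolation=cv2.INTER_CUBIC))
"
```

```text
time: 18.85
tool_pos: [0.512, 0.177, 0.1177]
tcp_rot: [-0.079, -2.184, 2.184]
wrist_force: [1.1, -1.1, -7.4]
width: 0.216
18.95 [0.51204507 0.17702307 0.11774504] 0.21776075064090436 [ 0.60710926  0.23872698 -7.51034932] [-0.00479525 -0.00532711  0.0330529 ]
```

View pics/s11y.png

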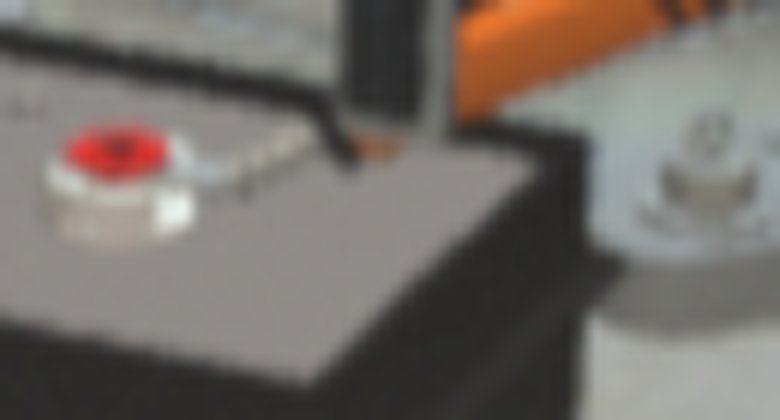

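View pics/w11z.png

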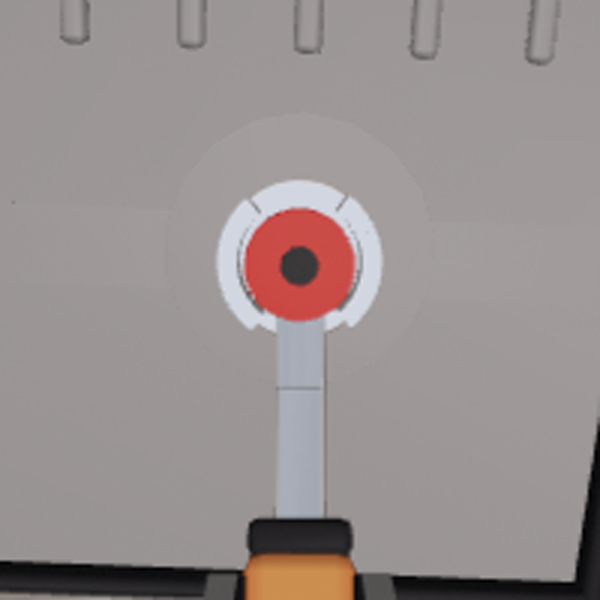

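```bash

python3 -m jog '[[0,0,0.5,0,10],[0,0,1,0,10],[0,0,1.5,0,10],[0,0,2,0,10],[0,0,2.3,0,10],[0,0,2.6,0,10],[0,0,3,0,10],[0,0,3,0,10],[0,0,3,0,10],[0,0,3,0,10]]' 60;python3 -c "
from h import *
snap('side','s12'); snap('wrist','w12')
s=bot.read_state(); print(s['time'],s['tool_pos'],s['width'],s['wrist_force'],s['torque']); 
for n in ('s10','s11','s12'):
    c=load(n); im=c['pixels'].astype(int); d=np.clip(im[...,0]-(im[...,1]+im[...,2])/2-20,0,None); d[:150]=0;d[172:]=0;d[:,:235]=0;d[:,252:]=0
    ys,xs=np.mgrid[:384,:512]; u,v=(d*xs).sum()/d.sum(),(d*ys).sum()/d.sum(); 
    z=[abs(proj(c,[.5738,.1739,zz])[0][1]-v) for zz in np.arange(.06,.1,.0002)]; print(n,u,v,'z',.06+.0002*np.argmin(z))
im=cv2.imread('pics/s12.png')[150:185,235:300]; cv2.imwrite('pics/s12y.png',cv2.resize(im,None,fx=12,fy=12,interpolation=cv2.INTER_CUBIC))
im=cv2.imread('pics/w12.png')[40:240,156:356]; cv2.imwrite('pics/w12z.png',cv2.resize(im,None,fx=3,fy=3,interpolation=cv2.INTER_CUBIC))
"
```

```text
time: 20.2
tool_pos: [0.5122, 0.1771, 0.1208]
tcp_rot: [-0.079, -2.184, 2.184]
wrist_force: [0.9, -0.4, -6.4]
width: 0.215
20.3 [0.51218479 0.17708116 0.1207824 ] 0.21104498546747597 [ 1.55290344  0.85148806 -6.93539256] [ 0.04908838 -0.00100088 -0.00063949]
s10 244.36461636017756 163.7573451701543 z 0.0706
s11 244.35223932215112 162.28358983226698 z 0.0742
s12 244.33684527393137 161.2087597832631 z 0.07680000000000001
```

View pics/s12y.png

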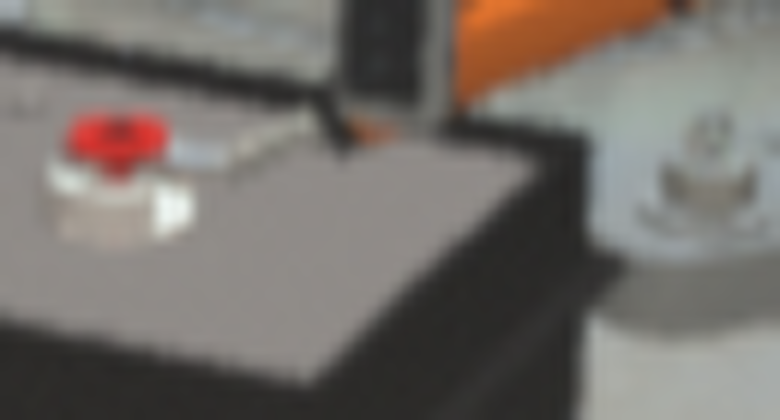

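View pics/w12z.png

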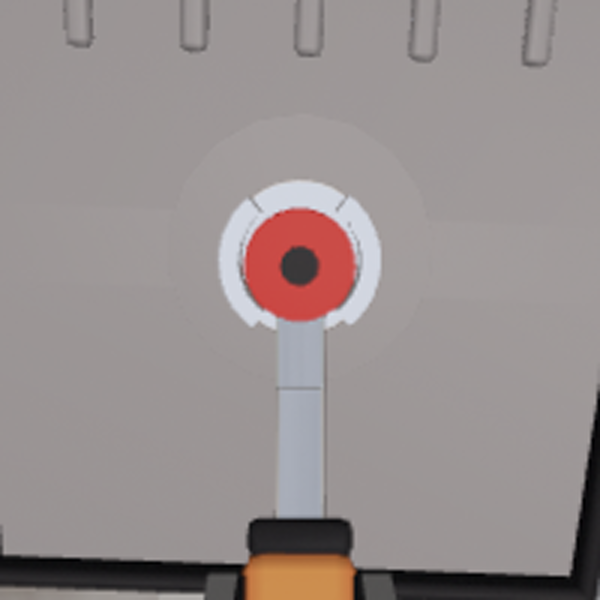

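```bash

python3 -m jog '[[0,0,0.3,0,10],[0,0,0.6,0,10],[0,0,0.9,0,10],[0,0,1.2,0,10],[0,0,1.5,0,10],[0,0,1.8,0,10],[0,0,2,0,10],[0,0,2,0,10],[0,0,2,0,10],[0,0,2,0,10]]' 60;python3 -c "
from h import *
snap('side','s13'); snap('wrist','w13')
s=bot.read_state(); print(s['time'],s['tool_pos'],s['width'],s['wrist_force'],s['torque']); 
for n in ('s12','s13'):
    c=load(n); im=c['pixels'].astype(int); d=np.clip(im[...,0]-(im[...,1]+im[...,2])/2-20,0,None); d[:150]=0;d[172:]=0;d[:,:235]=0;d[:,252:]=0
    ys,xs=np.mgrid[:384,:512]; u,v=(d*xs).sum()/d.sum(),(d*ys).sum()/d.sum(); 
    z=[abs(proj(c,[.5738,.1739,zz])[0][1]-v) for zz in np.arange(.06,.1,.0002)]; print(n,u,v,'z',.06+.0002*np.argmin(z))
im=cv2.imread('pics/s13.png')[150:185,235:300]; cv2.imwrite('pics/s13y.png',cv2.resize(im,None,fx=12,fy=12,interpolation=cv2.INTER_CUBIC))
im=cv2.imread('pics/w13.png')[40:240,156:356]; cv2.imwrite('pics/w13z.png',cv2.resize(im,None,fx=3,fy=3,interpolation=cv2.INTER_CUBIC))
"
```

```text
time: 21.55
tool_pos: [0.5128, 0.1773, 0.1236]
tcp_rot: [-0.081, -2.186, 2.185]
wrist_force: [0.2, 0.1, -0.4]
width: 0.214
21.65 [0.51258129 0.17722895 0.12331894] 0.2142140744313309 [ 0.64888822 -0.04519151 -0.78259652] [-0.03178173 -0.04633152  0.02454686]
s12 244.33684527393137 161.2087597832631 z 0.07680000000000001
s13 243.74309884238647 159.9023449094687 z 0.0802
```

View pics/s13y.png

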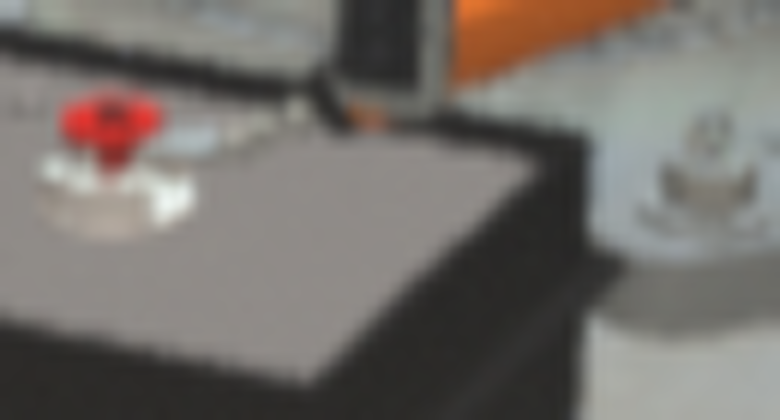

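View pics/w13z.png

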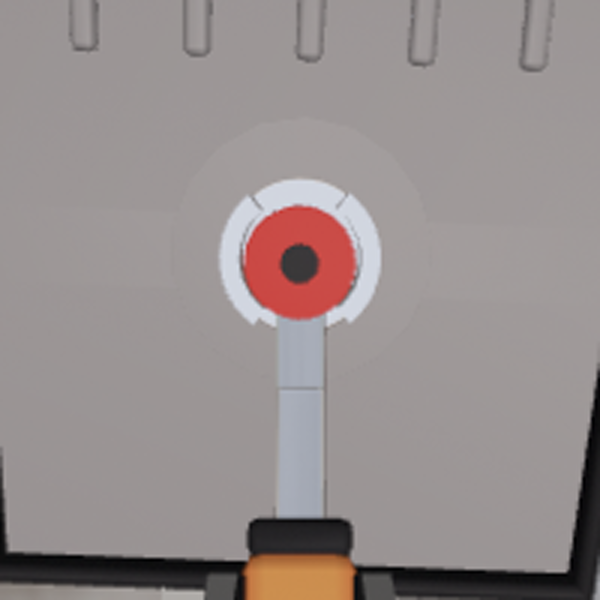

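```bash

python3 -m jog '[[0,0,-1.5,0,10],[0,0,-3,0,10],[-10,0.7,-3,0,10],[-25,1.8,-3,0,10],[-42,3,-3,0,10],[-42,10,30,0,10],[-35,60,40,0,10],[-25,115,40,2,10],[-10,175,40,4,10],[5,230,30,5,10]]' 60;python3 -c "
from h import *
snap('side','s14'); snap('scene','c14')
s=bot.read_state(); print(s['time'],s['tool_pos'],s['width'],s['wrist_force']); 
im=cv2.imread('pics/s14.png')[110:260,170:340]; cv2.imwrite('pics/s14y.png',cv2.resize(im,None,fx=4,fy=4,interpolation=cv2.INTER_CUBIC))
"
```

```text
time: 22.9
tool_pos: [0.5169, 0.4095, 0.1542]
tcp_rot: [-0.016, 2.214, -2.211]
wrist_force: [0.2, -0.6, -0.9]
width: 0.217
23.0 [0.51631231 0.41183178 0.15129354] 0.21506413153963885 [ 0.3993585  -0.30345169 -1.34347274]
```

View pics/s14y.png

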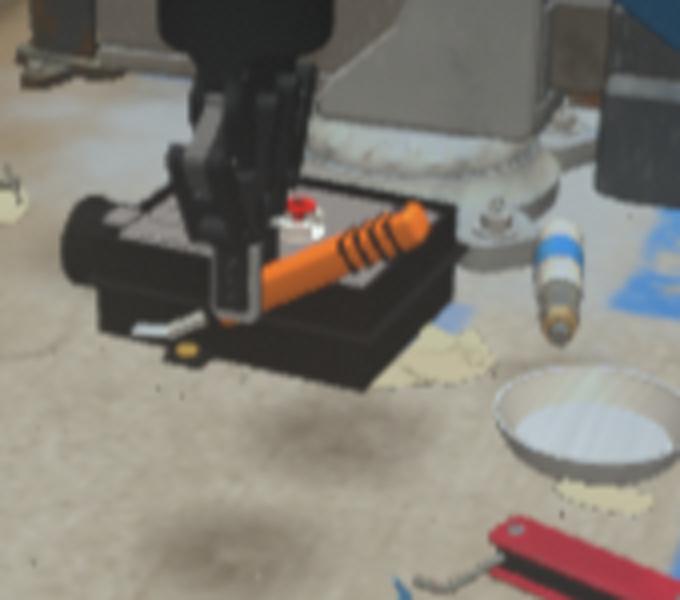

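```bash

python3 -m jog '[[3,5,-45,0,10],[3,5,-80,0,10],[3,5,-94,0,10],[3,5,-100,0,10],[3,5,-105,0,10],[3,5,-110,0,10],[3,5,-115,0,10],[3,5,-119,0,10],[3,5,-122,0,10],[3,5,-122,0,10]]' 20;python3 -c "
from h import *
snap('side','s15');
s=bot.read_state(); print(s['time'],s['tool_pos'],s['width'],s['wrist_force']); 
im=cv2.imread('pics/s15.png')[110:260,170:340]; cv2.imwrite('pics/s15y.png',cv2.resize(im,None,fx=4,fy=4,interpolation=cv2.INTER_CUBIC))
"
```

```text
time: 24.25
tool_pos: [0.5212, 0.4146, 0.0358]
tcp_rot: [-0.013, 2.217, -2.208]
wrist_force: [-7.7, 0.0, 14.9]
width: 0.216
24.3 [0.52126312 0.41458588 0.03578124] 0.215869451064204 [-8.11845411 -0.58825697 14.39956721]
```

View pics/s15y.png

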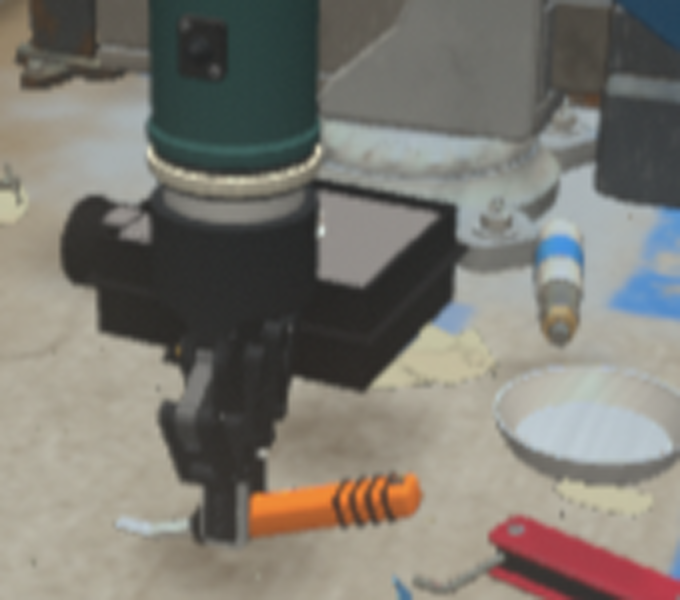

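```bash

python3 -m jog '[[0,0,4,0,20],[0,0,4,0,50],[0,0,4,0,50],[0,0,5,0,50],[0,0,40,0,50],[0,0,95,0,50],[8,-45,140,0,50],[20,-100,150,0,50],[32,-155,150,0,50],[45,-205,150,0,50]]' 20;python3 -m jog '[[8,-35,-10,0,50],[8,-35,-20,0,50],[8,-35,-30,0,50],[8,-35,-40,0,50],[8,-35,-40,0,50],[8,-35,-40,0,50],[8,-35,-40,0,50],[8,-35,-40,0,50],[8,-35,-40,0,50],[8,-35,-40,0,50]]';python3 -c "
from h import *
snap('side','s16');snap('wrist','w16')
s=bot.read_state(); print(s['time'],s['tool_pos'],s['width'],s['wrist_force']); 
im=cv2.imread('pics/s16.png')[110:260,170:340]; cv2.imwrite('pics/s16y.png',cv2.resize(im,None,fx=4,fy=4,interpolation=cv2.INTER_CUBIC))
"
```

```text
time: 25.55
tool_pos: [0.5654, 0.2052, 0.1811]
tcp_rot: [-0.016, 2.214, -2.214]
wrist_force: [0.3, 0.7, 0.2]
width: 0.585
time: 26.8
tool_pos: [0.5732, 0.172, 0.1409]
tcp_rot: [-0.016, 2.214, -2.214]
wrist_force: [0.1, 0.3, 0.0]
width: 0.587
26.9 [0.57317951 0.17200842 0.1407967 ] 0.5877248301241385 [ 1.12117402 -1.16328143  0.00325494]
```

View pics/s16y.png

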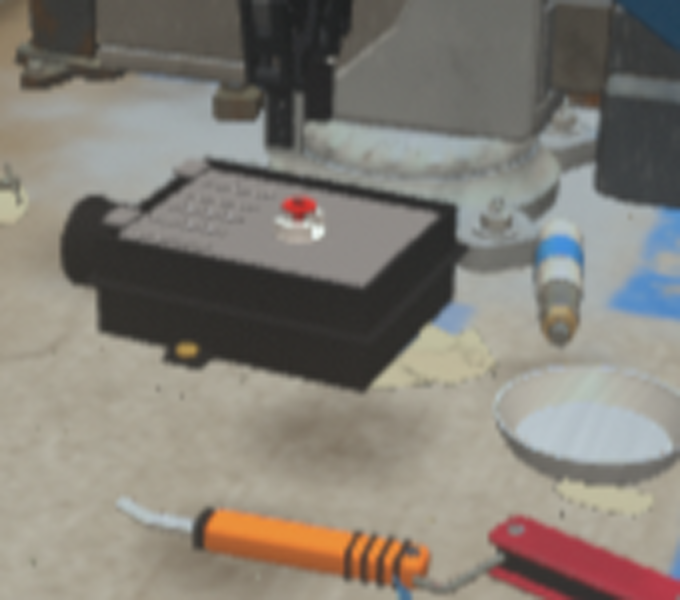

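View pics/w16.png

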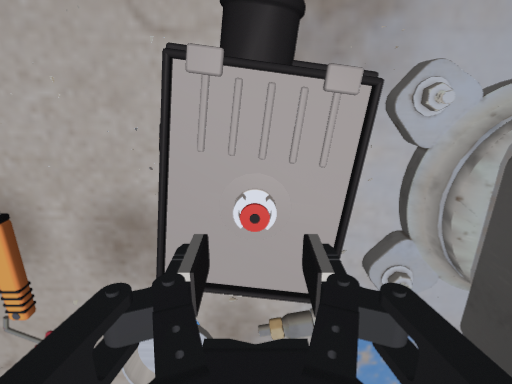

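```bash
python3 - <<'E'
from h import *
w=load('w16'); im=w['pixels'].astype(int); m=(im[...,0]>140)&(im[...,1]<100)&(im[...,2]<100); m[:180]=0;m[250:]=0;m[:,:220]=0;m[:,290:]=0
ys,xs=np.nonzero(m); print(xs.mean(),ys.mean()); s=bot.read_state(); print(s['tool_pos'])
for z in (.0785,.0815): print(onz(w,254.5,218,z), onz(w,xs.mean(),ys.mean(),z))
E
```

```text
254.2637168141593 217.2283185840708
[0.57317951 0.17200842 0.1407967 ]
[0.57373563 0.17399546 0.0785    ] [0.57428971 0.17415899 0.0785    ]
[0.57507843 0.17400056 0.0815    ] [0.57562326 0.17416137 0.0815    ]
```

```bash

python3 -m jog '[[1,2,-20,0,45],[1,2,-35,0,45],[1,2,-41,0,40],[1,2,-41,0,10],[1,2,-41,0,10],[1,2,-41,0,10],[1,2,-41,0,10],[1,2,-41,0,10],[1,2,-41,0,10],[1,2,-41,0,10]]' 40;python3 -c "
from h import *
snap('side','s17');snap('wrist','w17')
s=bot.read_state(); print(s['time'],s['tool_pos'],s['width'],s['wrist_force']); 
im=cv2.imread('pics/s17.png')[110:260,170:340]; cv2.imwrite('pics/s17y.png',cv2.resize(im,None,fx=4,fy=4,interpolation=cv2.INTER_CUBIC))
"
```

```text
time: 28.15
tool_pos: [0.5742, 0.174, 0.0999]
tcp_rot: [-0.016, 2.214, -2.214]
wrist_force: [-1.0, -2.3, -0.0]
width: 0.183
28.25 [0.57428655 0.1739714  0.09994931] 0.18040703299244015 [-1.24388786 -1.85466406 -0.71404326]
```

View pics/s17y.png

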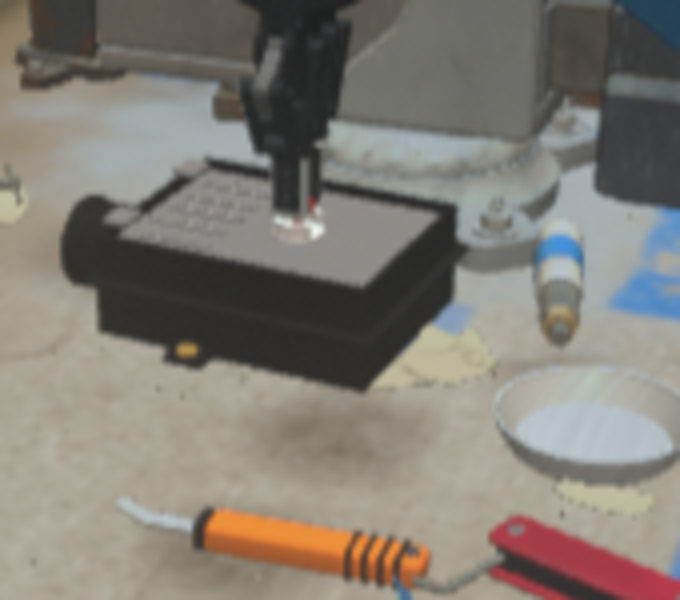

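View pics/w17.png

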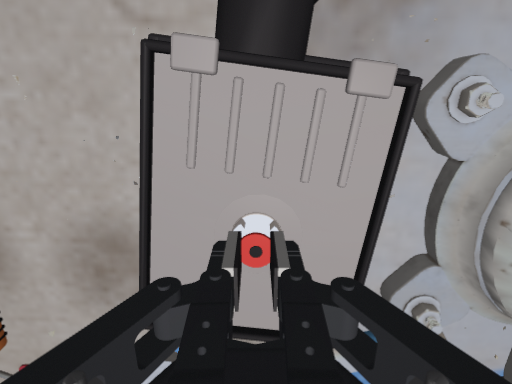

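```bash

python3 -m jog '[[0,0,2,0,10],[0,0,4,0,10],[0,0,8,0,10],[0,0,14,0,10],[0,0,20,0,10],[0,0,28,0,10],[0,0,36,0,10],[0,0,45,0,10],[0,0,50,0,10],[0,0,50,0,10]]' 40;python3 -c "
from h import *
snap('side','s18');snap('wrist','w18')
s=bot.read_state(); print(s['time'],s['tool_pos'],s['width'],s['wrist_force']); 
im=cv2.imread('pics/s18.png')[110:260,170:340]; cv2.imwrite('pics/s18y.png',cv2.resize(im,None,fx=4,fy=4,interpolation=cv2.INTER_CUBIC))
"
```

```text
time: 29.5
tool_pos: [0.5746, 0.1742, 0.1505]
tcp_rot: [-0.015, 2.214, -2.213]
wrist_force: [-0.0, 0.5, -0.5]
width: 0.178
29.6 [0.57400921 0.17403793 0.14957765] 0.1807498483343088 [-0.34009366 -0.13839442  0.06775691]
```

View pics/s18y.png

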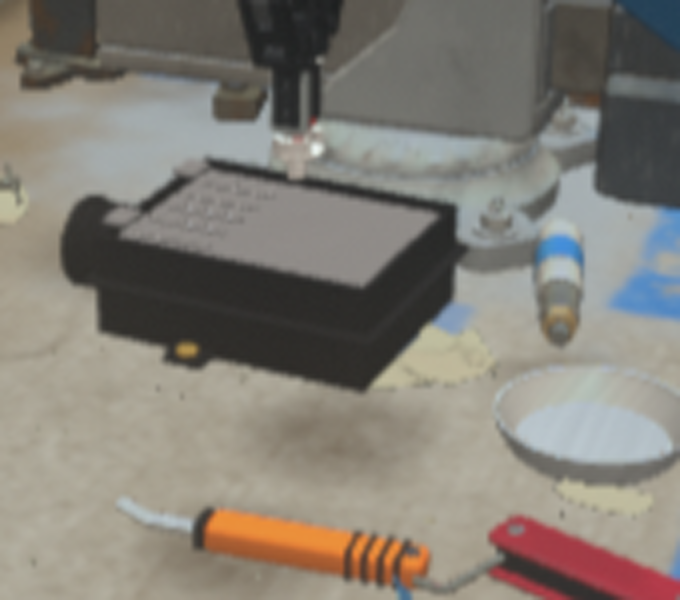

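View pics/w18.png

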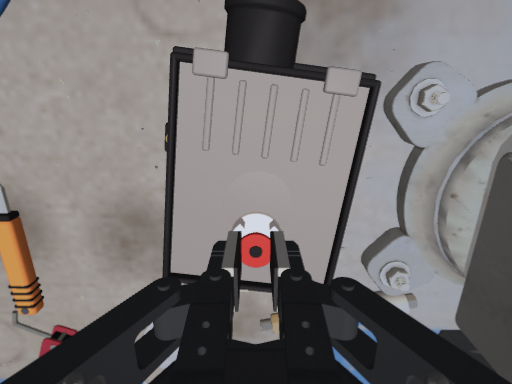

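```bash

python3 -m jog '[[-40,15,0,0,10],[-90,38,0,0,10],[-140,60,0,0,10],[-180,77,0,0,10],[-193,82,-5,0,10],[-193,82,-25,0,10],[-193,82,-45,0,10],[-193,82,-60,0,10],[-193,82,-60,0,10],[-193,82,-60,0,10]]' 40;python3 -c "
from h import *
snap('side','s19');snap('scene','c19')
s=bot.read_state(); print(s['time'],s['tool_pos'],s['width'],s['wrist_force'],s['q']); 
im=cv2.imread('pics/s19.png')[130:280,220:390]; cv2.imwrite('pics/s19y.png',cv2.resize(im,None,fx=4,fy=4,interpolation=cv2.INTER_CUBIC))
im=cv2.imread('pics/c19.png')[140:290,240:410]; cv2.imwrite('pics/c19y.png',cv2.resize(im,None,fx=4,fy=4,interpolation=cv2.INTER_CUBIC))
"
```

```text
time: 30.85
tool_pos: [0.3818, 0.2562, 0.0901]
tcp_rot: [-0.015, 2.214, -2.214]
wrist_force: [-0.2, 0.0, -0.8]
width: 0.181
30.95 [0.38201838 0.25642171 0.09058377] 0.18127992353335357 [ 0.74194415 -0.81662156 -0.32887404] [ 5.37042774e-01  2.75051194e-02  2.20793694e+00 -6.12720822e-05
  9.04504629e-01  2.09333199e+00]
```

View pics/s19y.png

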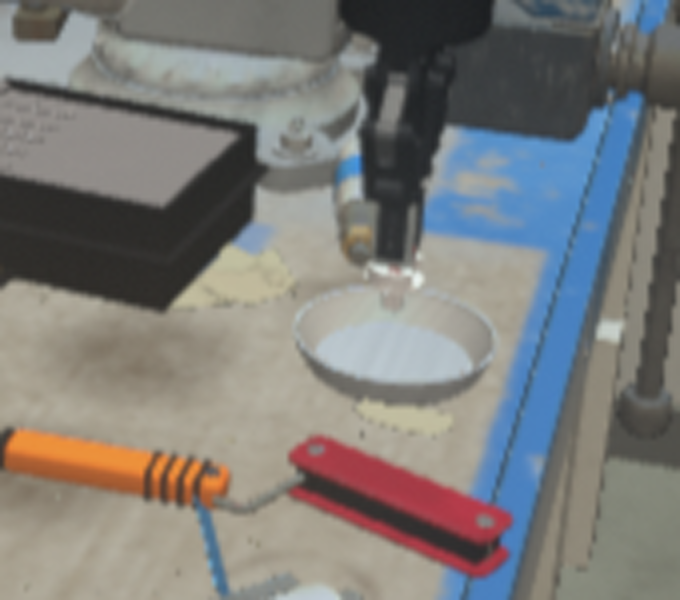

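View pics/c19y.png

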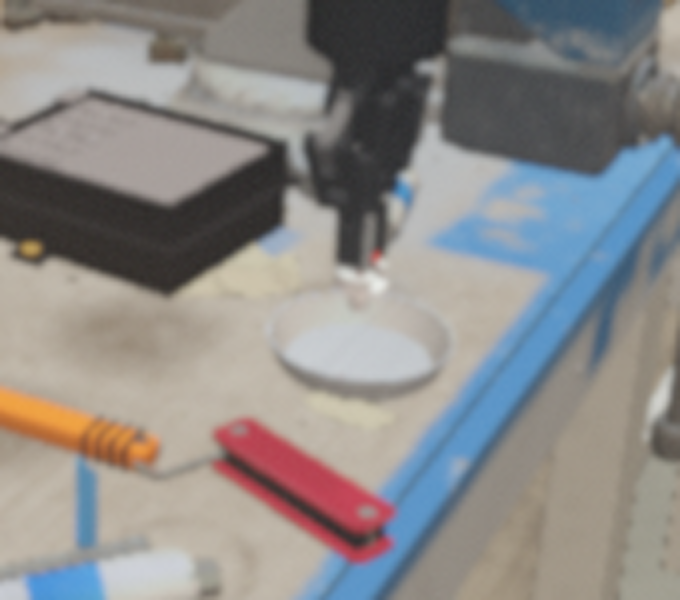

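```bash

python3 -m jog '[[-1,0,-12,0,10],[-1,0,-22,0,10],[-1,0,-26,0,10],[-1,0,-26,0,10],[-1,0,-26,0,20],[-1,0,-26,0,30],[-1,0,-26,0,45],[-1,0,-26,0,45],[-1,0,0,0,45],[-1,0,60,0,45]]' 20;python3 -m jog '[[0,0,40,0,45],[0,0,70,0,45],[0,0,100,0,45],[0,0,110,0,45],[0,0,110,0,45],[0,0,110,0,45],[0,0,110,0,45],[0,0,110,0,45],[0,0,110,0,45],[0,0,110,0,45]]' ;python3 -c "
from h import *
snap('side','s20');snap('wrist','w20');snap('scene','c20')
s=bot.read_state(); print(s['time'],s['tool_pos'],s['width'],s['wrist_force']); 
im=cv2.imread('pics/s20.png')[130:280,180:350]; cv2.imwrite('pics/s20y.png',cv2.resize(im,None,fx=4,fy=4,interpolation=cv2.INTER_CUBIC))
"
```

```text
time: 32.2
tool_pos: [0.3777, 0.2546, 0.1478]
tcp_rot: [-0.024, 2.213, -2.222]
wrist_force: [1.9, -0.2, -0.1]
width: 0.526
time: 33.45
tool_pos: [0.3802, 0.2561, 0.2597]
tcp_rot: [-0.017, 2.214, -2.214]
wrist_force: [-1.0, 0.5, 0.2]
width: 0.529
33.6 [0.38020637 0.2560965  0.25983209] 0.5285934297809779 [ 0.3377851   0.23001916 -0.71860759]
```

View pics/s20y.png

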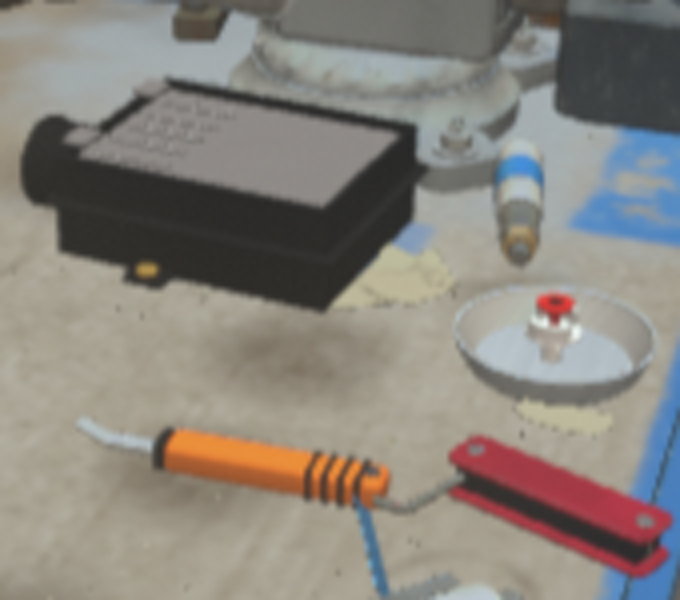

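View pics/w20.png

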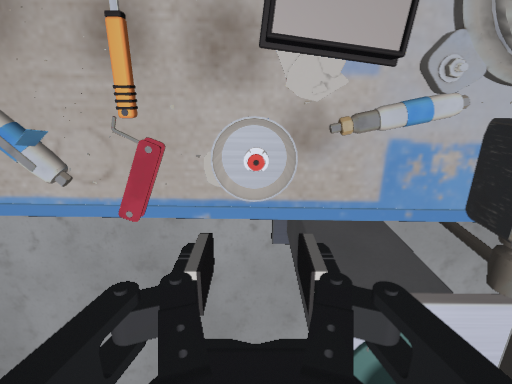

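```bash
python3 - <<'E'
from h import *
im=cv2.imread('pics/s20.png')[225:265,190:285]; cv2.imwrite('pics/s20t.png',cv2.resize(im,None,fx=8,fy=8,interpolation=cv2.INTER_CUBIC))
im=cv2.imread('pics/w20.png')[0:140,60:200]; cv2.imwrite('pics/w20t.png',cv2.resize(im,None,fx=4,fy=4,interpolation=cv2.INTER_CUBIC))
im=cv2.imread('pics/c20.png')[215:265,195:295]; cv2.imwrite('pics/c20t.png',cv2.resize(im,None,fx=8,fy=8,interpolation=cv2.INTER_CUBIC))
E
```

```text
(no output)
```

View pics/s20t.png

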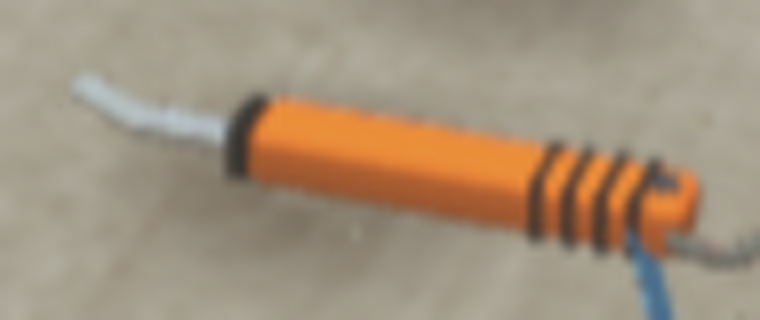

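View pics/w20t.png

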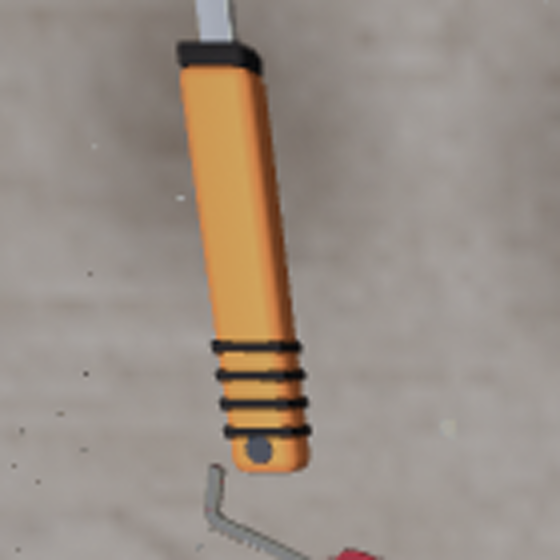

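View pics/c20t.png

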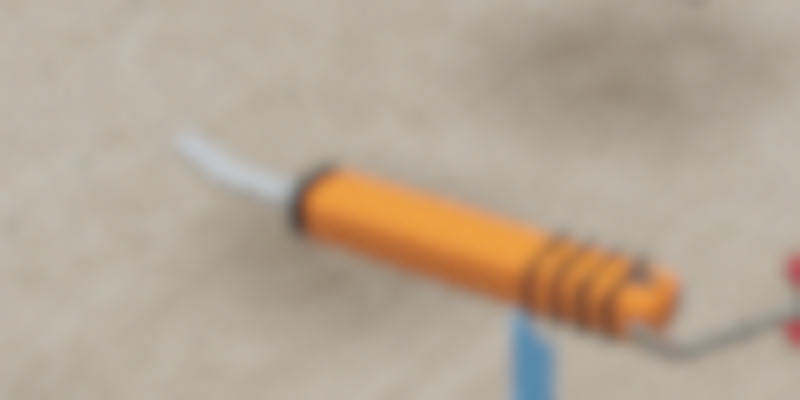

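```bash
python3 - <<'E'
from h import *
a=load('s20');w=load('w20');c=load('c20')
S=lambda x,y:(a,190+x/8-.44,225+y/8-.44); W=lambda x,y:(w,60+x/4-.38,y/4-.38); C=lambda x,y:(c,195+x/8-.44,215+y/8-.44)
print('hole',tri(S(663,181),W(260,449)),tri(S(663,181),C(645,270),W(260,449)))
print('ferrule near bottom/top-left: ',tri(S(240,110),W(180,48)))
print('ferrule far top',tri(S(262,96),W(260,55)))
# on plane y=const estimates: tip
for y in (.413,.416,.42):
    for q in [S(85,80),S(240,180),S(225,130)]:
        o,d=ray(*q); X=o+d*(y-o[1])/d[1]; print(y,X.round(4))
b=load('side0'); 
for y in (.4187,): 
    o,d=ray(b,190,236); print('initial tip',o+d*(y-o[1])/d[1])
E
```

```text
hole [0.43450419 0.41306753 0.0173798 ] [0.43380509 0.41164344 0.01893564]
ferrule near bottom/top-left:  [0.53809755 0.42050021 0.01981774]
ferrule far top [0.53892059 0.40233625 0.01282934]
0.413 [0.5813 0.413  0.0149]
0.413 [ 0.541   0.413  -0.0052]
0.413 [0.5447 0.413  0.0083]
0.416 [0.5799 0.416  0.0169]
0.416 [ 0.5398  0.416  -0.0032]
0.416 [0.5435 0.416  0.0103]
0.42 [0.5781 0.42   0.0196]
0.42 [ 5.382e-01  4.200e-01 -4.000e-04]
0.42 [0.5418 0.42   0.013 ]
initial tip [0.60059237 0.4187     0.01096574]
```

```bash
python3 -c "
from workcell import bot
s=bot.read_state(); print(s['time'],s['wrist_force']); print(bot.finish_job())"
```

```text
33.6 [ 0.3377851   0.23001916 -0.71860759]
the job is handed in; nothing more can be done
None
```

The rivet is out of the lid and in the steel dish, the pry tool is back on the bench, and the job was handed in at 33.6 s. The hand-in reports no verdict, so these checks are my own.

**What I did**
- **Tilting the tool:** I gripped the pry tool lightly and pressed its handle down on the box's left rim until it tilted about 33° nose-down.
- **Levering the pin:** I touched the blade to the lid to find its height, slid it through the near notch under the pin's head and lifted slowly. The wrist felt about 5 to 6 N while the pin rose.
- **Laying the tool down and moving the rivet:** I laid the tool back on the bench. I then gripped the raised pin head, pulled the rivet out and released it over the dish.

**What the last checks showed**
- **Rivet:** it stands upright near the centre of the dish, with its middle about 25 mm up by geometry.
- **Tool:** it lies flat, with its handle top at about 17 mm and blade end at about 16 mm. Its rear end is close to a red folding tool but appears clear of it.
- **Robot and grinders:** the open gripper is well clear of everything. Both grinders looked undisturbed in the pictures; I did not measure their positions.

**Less certain**
- **Pin height:** I judged it from camera images and from the rivet coming free, not from a joint reading. In the last picture before it came free, the pin was raised about 6.3 mm, and the image method reads slightly low. It then popped free within the next 2 mm of slow lifting. That implies the pin passed 7.5 mm with the rivet still seated.
- **Gripper opening:** it read about 15 mm on the 20 mm pin head, smaller than expected, but the grip held.

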